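Sort sprocket blanks by drag on the plate

TASK

Two of the three round sprocket blanks on the metal plate have been polished underneath and one is still rough; they look alike, so feel how hard each drags as you push it along the plate. Slide the rough blank fully into the fenced bay beside the grinding wheel and both polished ones fully into the bay beside the wooden parts box, keeping them flat on the plate all the way (never lifted or tipped). Leave the gauge, light mount, bottle and spacer standing where they are.

Things in the scene. Friction and masses are not known exactly. Their poses are not given: they have to be found in the camera images.
- plate: Fixed aluminium plate, 380 mm along its x, 670 mm along its y, top face 15 mm above the bench. Origin: centre of the underside. At each y end is a bay with 9 mm thick steel fences on three sides, 14 mm high above the top face, open towards the plate's middle. Inside a bay is 220 mm wide in x, and runs from its mouth at |y| = 195 mm to the back fence at |y| = 315 mm. No rims elsewhere.
- blank_a: One of three round solid steel blanks, alike to the eye: 90 mm across, 16 mm thick, flat on the plate, too wide to grasp: pushed by the rim. Origin: centre of the underside, z up. One of blank_a, b, c, no telling which, is rough below (0.84 to 1.0 kg): pushed along the plate it drags with 4.2 to 6.6 N; the two polished ones (0.64 to 0.76 kg) with 0.5 to 1.0 N.
- blank_b: One of three round solid steel blanks, alike to the eye: 90 mm across, 16 mm thick, flat on the plate, too wide to grasp: pushed by the rim. Origin: centre of the underside, z up. One of blank_a, b, c, no telling which, is rough below (0.84 to 1.0 kg): pushed along the plate it drags with 4.2 to 6.6 N; the two polished ones (0.64 to 0.76 kg) with 0.5 to 1.0 N.
- blank_c: One of three round solid steel blanks, alike to the eye: 90 mm across, 16 mm thick, flat on the plate, too wide to grasp: pushed by the rim. Origin: centre of the underside, z up. One of blank_a, b, c, no telling which, is rough below (0.84 to 1.0 kg): pushed along the plate it drags with 4.2 to 6.6 N; the two polished ones (0.64 to 0.76 kg) with 0.5 to 1.0 N.
- wheel_bay: The bay for the rough blank; beside it (at +x, 125 to 185 mm from the bay's centre) stands an upright grey grinding wheel, 84 mm across, on a dark wooden foot, top 98 mm above the plate. Origin: centre of the bay floor, 6 mm below the plate's top face, at plate (0, +255) or (0, -255) mm: either end. A blank is fully in with its centre 240 to 270 mm from the plate's middle along y.
- box_bay: The bay for the two polished blanks; beside it (at +x, 125 to 185 mm from the bay's centre) stands an open wooden parts box, 60 x 120 x 36 mm high. Origin: centre of the bay floor, 6 mm below the plate's top face, at plate (0, +255) or (0, -255) mm: either end. Two blanks fit side by side, say at x = 55 and -55 mm of the bay.
- gauge: Bystander, loose: round steel tyre pressure gauge lying on the plate, face up, 54 mm across and 23 mm high, with a knob and a stem (66 mm in all along its x). Origin: centre of the underside. All of it lies within 34 mm of the origin's vertical.
- light_mount: Bystander, loose: black plastic light mount on the plate, 52 x 32 mm, 33 mm high. Origin: centre of the underside. All of it lies within 32 mm of the origin's vertical.
- bottle: Bystander, loose: blue plastic bottle, 70 mm across and 170 mm high, standing on the bench past an end of the plate. Origin: centre of the underside.
- spacer: Bystander, loose: chrome headset spacer, a ring 42 mm across and 30 mm high, standing on the bench past an end of the plate. Origin: centre of the underside.
Mind the look-alikes: they are no part of the job. What is shaped like the blank_c but yellow is not meant.

How it is judged (in metres and radians):
At the end, for the whole second after the job is handed in: Each blank lies flat on the plate, at rest, wholly inside a bay (its rim at most 7 mm out of the mouth): the rough blank in the bay by the grinding wheel, the two polished ones in the bay by the parts box (told by the weight on each bay's floor: the rough blank alone, and the two polished ones) (((x of blank_a in the frame of wheel_bay between -0.075 and 0.075 m and y of blank_a in the frame of wheel_bay between -0.022 and 0.022 m) or (x of blank_a in the frame of box_bay between -0.075 and 0.075 m and y of blank_a in the frame of box_bay between -0.022 and 0.022 m)) and angle between each of blank_a, blank_b, blank_c's own z axis and vertical below 0.06 rad and height (world z) of each of blank_a, blank_b, blank_c below 0.02 m and linear speed of each of blank_a, blank_b, blank_c below 0.01 m/s and ((x of blank_b in the frame of wheel_bay between -0.075 and 0.075 m and y of blank_b in the frame of wheel_bay between -0.022 and 0.022 m) or (x of blank_b in the frame of box_bay between -0.075 and 0.075 m and y of blank_b in the frame of box_bay between -0.022 and 0.022 m)) and ((x of blank_c in the frame of wheel_bay between -0.075 and 0.075 m and y of blank_c in the frame of wheel_bay between -0.022 and 0.022 m) or (x of blank_c in the frame of box_bay between -0.075 and 0.075 m and y of blank_c in the frame of box_bay between -0.022 and 0.022 m)) and contact force between wheel_bay and anything else between 7.8 and 10.4 N and contact force between box_bay and anything else between 12 and 15.4 N); the robot touches nothing.
It fails at once if a blank is lifted off the plate by more than 8 mm (or onto a fence) (height (world z) of any of blank_a, blank_b, blank_c above 0.023 m).
It fails at once if a blank is tipped by more than 15 degrees (angle between any of blank_a, blank_b, blank_c's own z axis and vertical above 0.26 rad).
It fails at once if a bystander (gauge, light mount, bottle, spacer) is moved by more than 15 mm or knocked over (distance of any of gauge, light_mount, bottle, spacer from where it was at the start of the episode above 0.015 m or angle between any of gauge, light_mount, bottle, spacer's own z axis and vertical above 0.4 rad).
It also fails if it takes over 72 s, if anything falls off the work surface, if the arm or the gripper's body presses on something with over 40 N, if the wrist force passes 120 N, or if a joint passes its speed limit or range.

ROBOT

A 6-joint arm with a two-finger parallel gripper is mounted at the origin on the work surface. World frame = base frame: x ahead of the robot, y to its left, z up, the work surface at z = 0. Lengths are in mm, angles in degrees, forces in N, time in s.
With the tool pointing down it reaches from about 400 to 925 mm from the base axis. Payload 12.5 kg.
Tool frame: the origin (TCP) lies between the finger pads; the fingertips stand ctrl.nose_length ahead of it and the grasp point (between the pads) is the TCP (ctrl.nose_length is the distance from the TCP to the fingertips, in mm); z points along the fingers, y is the direction in which the jaws open and shut (so a half turn about z gives the same grasp; the last joint's range is limited). The gripper opens to 95 mm and grips with 3 to 60 N. Pads are 20 mm wide; open, the fingers measure 119 mm over their backs; the gripper's body (75 mm by 180 mm) begins 59 mm behind the grasp point.
Start: joints at [65.397, 28.126, 89.318, -0, 62.55, -6.05], TCP at [198.84, 592.543, 233.661] pointing down, gripper open.
Joint ranges: [-177.58, 177.58], [-47.91, 125.51], [2.72, 160], [-65.01, 245.01], [3.68, 167.84], [-153.87, 153.87]. Speed limits (degrees/s): [127.2, 127.2, 159.86, 180, 180, 180].

INTERFACE

Orientations are given as [roll, pitch, yaw] about the fixed x, y, z axes, in that order (R = Rz(yaw) Ry(pitch) Rx(roll)).
In Python, from workcell import ctrl, optics gives the robot as it stands.
- The arm moves only by the shell command python3 -m creep 'ROWS' [FORCE]. ROWS is JSON, a list of rows, each a list of 3 entries, a list of its own where there are three numbers: the opening, from 0 (shut) to 1 (fully open), then the shift along the tool's x, y, z in m, then the turn about the tool's z in units of 8 degrees (1.0 is 8 degrees). In form: [[jaw, [dx, dy, dz], roll], ...]. A call has 1 to 5 rows; each row shifts and turns the pose as measured when the row begins, along the tool's axes as they then stand; what a row does not reach is not made up. A row lasts 1/8 s, in which the tool goes at most 62.5 mm and 10.7 degrees, less where a joint would pass 70% of its speed; a pose out of reach is approached as far as the arm can. A call with a gripper value outside its range is refused whole. The fingers move at their own pace and stop on an object; FORCE is the grip in N (left out, the last holds). Time passes only in rows, so rows that do not move let the fingers close. It gives the time, the measured TCP pose, the force and the opening at its end, in the units of the state.
- ctrl.get_state(): the state, without advancing time (a new reading comes with each control period).
- optics.read_camera(name): name is "scene" or "top"; returns (picture, depth): 480x640x3 uint8, red, green, blue; 480x640 float32, mm along the optical axis (not along the pixel's ray), 0 where there is no reading.
- optics.camera_params(name): a dict with "mtx" (3x3 intrinsics, pixels), "cam_to_world" (4x4, takes a point from camera to world coordinates). Camera axes: x right, y up, looking along -z (the intrinsics and any distortion apply to the point x, -y, -z); pixel columns grow to the right and rows downward; lengths in mm; the calibration is good to about 2 mm. A picture is of the moment at which its call begins. camera_params takes no time and is no camera call.
- ctrl.job_done(): hands the job in, once; it reports no verdict.
The state is a dict: "t": time; "joints": joint angles; "qd": joint speeds; "joint_efforts": joint torques, N m; "position": TCP position; "orientation": TCP orientation; "contact_force": force on the tool from outside, world axes, zero at the start; "moment": the same for the moment, N m; "grip_width": finger opening in mm.
Only numpy, scipy, OpenCV 4.12 (cv2) and the standard library are available. Lean on these libraries where they do the work, as an engineer would, in place of code of your own. Each camera call takes 0.05 s, during which the arm holds its last target.

## Working session

There is one attempt and no reset: what is moved stays moved. The work goes in short steps, Python scripts to look and compute and a shell command to move; the robot and the scene stay as the last step left them, time stands still between calls to the robot, and variables do not carry over. Pictures are saved under pics/ and viewed, and the job is handed in when it is done.

```bash
ls; mkdir -p pics
python3 - <<'E'
from workcell import ctrl, optics
import cv2, numpy as np
print(ctrl.get_state()); print(ctrl.nose_length)
for n in ("scene","top"):
    p,d=optics.read_camera(n); cv2.imwrite(f"pics/{n}0.png",p[:,:,::-1]); np.save(f"pics/{n}0.npy",d); print(optics.camera_params(n))
E
```

```text
pics
{'t': 0.0, 'joints': array([ 6.53971081e+01,  2.81649496e+01,  8.93500253e+01,  7.14113692e-04,
        6.25495788e+01, -6.04953720e+00]), 'qd': array([-0.1429921 , -0.01618731,  0.03244563, -0.00778489,  0.05410507,
        0.04098401]), 'joint_efforts': array([-2.12309329e-03, -6.12627983e+01, -2.58181626e+01,  6.92236936e-02,
        4.82160214e-02, -7.57633188e-05]), 'position': array([198.74060295, 592.32512184, 233.05364161]), 'orientation': array([-1.79935873e+02, -7.43301583e-03,  1.61446312e+02]), 'contact_force': array([ 0.44207027, -0.13985426, -0.52592173]), 'moment': array([-0.01033067,  0.06289117, -0.03798554]), 'grip_width': 94.9257961092939}
19.0
{'mtx': array([[502.27237524,   0.        , 319.85997744],
       [  0.        , 502.27237524, 241.29279946],
       [  0.        ,   0.        ,   1.        ]]), 'cam_to_world': array([[ 8.66403870e-01, -3.81518783e-01,  3.22161064e-01,
         1.06521621e+03],
       [ 4.99049818e-01,  6.83716622e-01, -5.32429207e-01,
        -6.78436445e+02],
       [-1.71351314e-02,  6.22073146e-01,  7.82771607e-01,
         1.01820778e+03],
       [ 0.00000000e+00,  0.00000000e+00,  0.00000000e+00,
         1.00000000e+00]])}
{'mtx': array([[499.43530119,   0.        , 310.18126486],
       [  0.        , 499.43530119, 241.30850515],
       [  0.        ,   0.        ,   1.        ]]), 'cam_to_world': array([[ 6.74154985e-02,  9.75113186e-01, -2.11209432e-01,
         4.06024733e+02],
       [-9.97715884e-01,  6.49827272e-02, -1.84461436e-02,
         3.88553126e-01],
       [-4.26211297e-03,  2.11970561e-01,  9.77266758e-01,
         1.12100150e+03],
       [ 0.00000000e+00,  0.00000000e+00,  0.00000000e+00,
         1.00000000e+00]])}
```

View pics/top0.png

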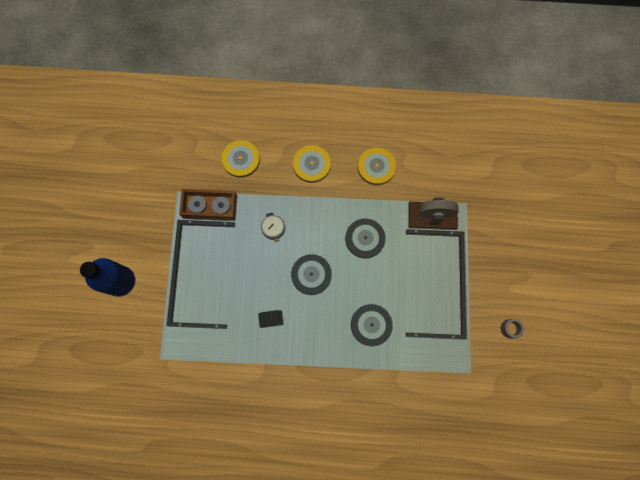

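View pics/scene0.png

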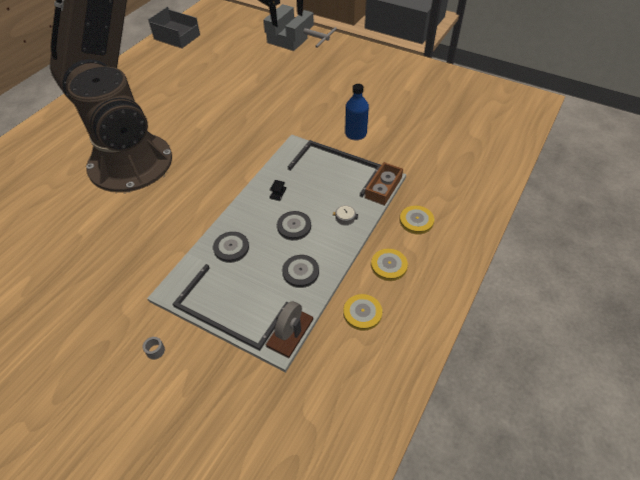

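The top view (image up = +x, left = +y) shows the box bay at left (about 205,275) and the wheel bay at right (435,285). The dark blanks are at (365,238), (311,274) and (371,325), the gauge at (272,227), the mount at (271,319), the bottle at (110,278) and the spacer at (513,328). The yellow discs are decoys.

```bash
cat > h.py <<'E'
from workcell import ctrl, optics
import cv2, numpy as np
np.set_printoptions(precision=1,suppress=True)
def ray(name,u,v,z):
    P=optics.camera_params(name);K=P["mtx"];T=P["cam_to_world"]
    c=np.array([(u-K[0,2])/K[0,0],-(v-K[1,2])/K[1,1],-1.])
    d=T[:3,:3]@c;o=T[:3,3];return o+d*(z-o[2])/d[2]
def cloud(name,d):
    P=optics.camera_params(name);K=P["mtx"];T=P["cam_to_world"]
    v,u=np.mgrid[:480,:640]
    c=np.stack([(u-K[0,2])/K[0,0]*d,-(v-K[1,2])/K[1,1]*d,-d],-1)
    return c@T[:3,:3].T+T[:3,3]
def rectify(img,z,name="top",x0=380,x1=880,y0=-400,y1=400,s=1):
    # top view at plane z: col = (y1-y)*s , row=(x1-x)*s
    P=optics.camera_params(name);K=P["mtx"];T=np.linalg.inv(P["cam_to_world"])
    X,Y=np.meshgrid(np.arange(x1,x0,-1/s),np.arange(y1,y0,-1/s),indexing='ij')
    p=np.stack([X,Y,np.full_like(X,z)],-1)@T[:3,:3].T+T[:3,3]
    u=K[0,0]*p[...,0]/-p[...,2]+K[0,2]; v=K[1,1]*-p[...,1]/-p[...,2]+K[1,2]
    return cv2.remap(img,u.astype(np.float32),v.astype(np.float32),cv2.INTER_LINEAR)
def blanks(p):
    r=rectify(p,31); hsv=cv2.cvtColor(r,cv2.COLOR_RGB2HSV)
    g=cv2.GaussianBlur(cv2.cvtColor(r,cv2.COLOR_RGB2GRAY),(5,5),1)
    c=cv2.HoughCircles(g,cv2.HOUGH_GRADIENT,1.0,50,param1=120,param2=18,minRadius=41,maxRadius=49)
    out=[]
    for u,v,rad in (c[0] if c is not None else []):
        x,y=880-v,400-u
        m=np.zeros(g.shape,np.uint8);cv2.circle(m,(int(u),int(v)),int(36),1,8)
        out.append((x,y,rad,np.median(g[m>0]),np.median(hsv[...,1][m>0])))
    return r,out
E
python3 - <<'E'
from h import *
p=cv2.imread("pics/top0.png")[:,:,::-1].copy();d=np.load("pics/top0.npy")
r,o=blanks(p); print(np.array(o))
cv2.imwrite("pics/rect0.png",rectify(p,15)[:,:,::-1])
cv2.imwrite("pics/rect31.png",r[:,:,::-1])
C=cloud("top",d)
for u,v in[(365,230),(311,274),(371,318),(300,320),(272,227),(271,319),(440,205),(205,190),(320,400)]: print(u,v,C[v,u])
print("plate corners",*[ray("top",u,v,15) for u,v in[(178,192),(467,203),(470,373),(161,359)]])
E
```

```text
[[ 657.5 -100.5   45.1   58.    21. ]
 [ 568.5   15.5   45.7   59.    21. ]
 [ 467.5 -121.5   45.2   59.    21. ]
 [ 829.5 -119.5   41.9  141.   215. ]
 [ 828.5   30.5   43.1  145.   212. ]
 [ 830.5  194.5   44.9  145.   213.5]]
365 230 [ 675.7 -100.    30.9]
311 274 [568.2  14.2  31.3]
371 318 [ 481.  -121.3   33.7]
300 320 [467.8  31.7  10.8]
272 227 [667.4 108.3  36.5]
271 319 [463.6  92.4  48.3]
440 205 [ 719.7 -246.9  112.8]
205 190 [739.4 264.3  50.1]
320 400 [301.5 -23.   -1.1]
plate corners [741.4 334.9  15. ] [ 759.1 -332.7   15. ] [ 380.  -339.5   15. ] [364.3 325.   15. ]
```

View pics/rect0.png

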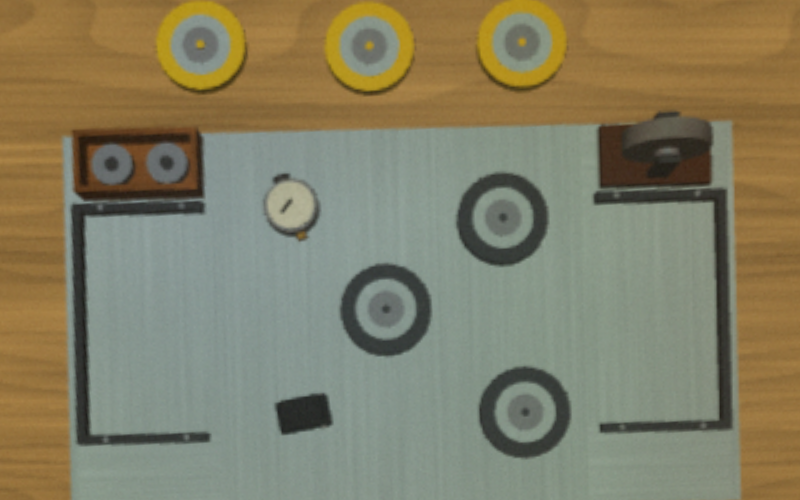

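```bash
cat >> h.py <<'E'
C0=np.array([561.2,-3.1]);YW=1.5
c,s=np.cos(np.radians(YW)),np.sin(np.radians(YW))
def w2p(x,y): d=np.array([x,y])-C0; return np.array([c*d[0]+s*d[1],-s*d[0]+c*d[1]])
def p2w(x,y): return C0+np.array([c*x-s*y,s*x+c*y])
def rot(rpy):
    from scipy.spatial.transform import Rotation as R
    return R.from_euler('xyz',rpy,degrees=True).as_matrix()
def where():
    st=ctrl.get_state();p=st['position']
    print("t",round(st['t'],2),"plate xy",w2p(*p[:2]),"z",round(p[2],1),"yaw_p",round(st['orientation'][2]-YW,2),"F",st['contact_force'],"w",round(st['grip_width'],1),"j",st['joints'])
    return st
def plan(x,y,z,yaw=None):
    st=where();p=st['position'];w=p2w(x,y)
    d=rot(st['orientation']).T@(np.array([*w,z])-p)/1000
    np.set_printoptions(precision=4,suppress=True)
    print("tool delta m",d,"turn units",None if yaw is None else round(-((yaw+YW-st['orientation'][2]+180)%360-180)/8,2))
    np.set_printoptions(precision=1,suppress=True)
def look(n):
    p,d=optics.read_camera("top"); r,o=blanks(p); cv2.imwrite(f"pics/{n}.png",rectify(p,31)[:,:,::-1])
    for b in o:
        if b[4]<80: print("circle plate",w2p(b[0],b[1]),"r",round(float(b[2]),1))
E
python3 - <<'E'
from h import *
print("gauge",w2p(*ray("top",272,227,38)[:2]),"mount",w2p(*ray("top",271,319,48)[:2]))
print("spacer",w2p(*ray("top",513,328,30)[:2]))
print("bottle",w2p(*ray("top",90,270,170)[:2]),w2p(*ray("top",122,280,10)[:2]))
for q in [(178,223),(235,224),(168,326),(227,327),(406,232),(465,232),(467,337),(406,334)]: print(q,w2p(*ray("top",*q,29)[:2]))
plan(7.8,-50,120,90)
E
```

```text
gauge [108.7 108.4] mount [-95.  98.]
spacer [ -91.8 -421.7]
bottle [-22.8 442. ] [-20.2 440.2]
(178, 223) [111.7 321.9]
(235, 224) [114.5 193.1]
(168, 326) [-118.   321.2]
(227, 327) [-114.9  193.6]
(406, 232) [ 111.5 -192. ]
(465, 232) [ 116.8 -324.2]
(467, 337) [-114.9 -322.8]
(406, 334) [-113.9 -192.2]
t 0.1 plate xy [-346.7  604.7] z 233.1 yaw_p 159.95 F [0.4 0.2 0.1] w 95.0 j [65.4 28.2 89.3 -0.  62.5 -6. ]
tool delta m [-0.5576 -0.4934  0.1136] turn units 8.74
```

```bash
python3 -m creep '[[0.53,[-0.045,-0.040,0],0],[0.53,[-0.045,-0.040,0],0],[0.53,[-0.045,-0.040,0],0],[0.53,[-0.045,-0.040,0],0],[0.53,[-0.045,-0.040,0],0]]'; python3 -c "
from h import *
plan(7.8,-50,120,90)"
```

```text
t: 0.72
position: [350.4, 326.4, 231.4]
orientation: [-179.9, -0.0, 161.8]
contact_force: [1.4, 0.9, 0.6]
grip_width: 52.7
t 0.72 plate xy [-202.1  334.9] z 231.4 yaw_p 160.32 F [1.4 0.9 0.6] w 52.7 j [ 35.1  16.5 109.3  -0.1  54.4 -36.7]
tool delta m [-0.3273 -0.2914  0.1119] turn units 8.79
```

```bash
python3 -m creep '[[0.53,[-0.045,-0.040,0],0],[0.53,[-0.045,-0.040,0],0],[0.53,[-0.045,-0.040,0],0],[0.53,[-0.045,-0.040,0.01],0],[0.53,[-0.045,-0.040,0.02],0]]'; python3 -c "
from h import *
plan(7.8,-50,120,90)"
```

```text
t: 1.35
position: [504.2, 59.5, 203.2]
orientation: [-179.9, 0.1, 161.8]
contact_force: [1.2, 1.0, -1.0]
grip_width: 50.6
t 1.35 plate xy [-55.4  64.1] z 203.2 yaw_p 160.33 F [ 1.2  1.  -1. ] w 50.6 j [ -0.7  20.8 107.7  -0.1  51.4 -72.4]
tool delta m [-0.0977 -0.086   0.0835] turn units 8.79
```

```bash
python3 -m creep '[[0.53,[0,0,0.02],1.3],[0.53,[0,0,0.02],1.3],[0.53,[0,0,0.02],1.3],[0.53,[0,0,0.0],1.3],[0.53,[0,0,0.0],1.3]]'; python3 -c "
from h import *
plan(7.8,-50,90,90)"
```

```text
t: 1.98
position: [505.0, 54.6, 138.4]
orientation: [-179.8, 0.1, 108.1]
contact_force: [0.0, 0.2, 0.2]
grip_width: 50.8
t 1.98 plate xy [-54.7  59.1] z 138.4 yaw_p 106.59 F [0.  0.2 0.2] w 50.8 j [ -1.2  26.1 111.4  -0.2  42.6 -19.2]
tool delta m [-0.1224  0.0289  0.0485] turn units 2.07
```

```bash
python3 -m creep '[[0.53,[0,0,0],1.1],[0.53,[0,0,0],1.0],[0.53,[-0.055,0.03,0],0],[0.53,[-0.054,0.03,0.01],0],[0.53,[0,0,0],0]]'; python3 -c "
from h import *
plan(7.8,-45,40,90)"
```

```text
t: 2.6
position: [567.3, -55.9, 127.0]
orientation: [-179.7, 0.1, 90.6]
contact_force: [0.3, 0.2, 0.7]
grip_width: 50.4
t 2.6 plate xy [  4.8 -53. ] z 127.0 yaw_p 89.15 F [0.3 0.2 0.7] w 50.4 j [-12.2  31.2 103.2  -0.2  45.8 -12.7]
tool delta m [0.0082 0.0033 0.087 ] turn units -0.11
```

```bash
python3 -m creep '[[0.53,[0,0.003,0.04],0],[0.53,[0,0,0.035],-0.1],[0.53,[0,0,0.01],0],[0.53,[0,0,0],0]]'; python3 -c "
from h import *
plan(7.8,-45,40,90);look('b0')"
```

```text
t: 3.1
position: [569.3, -54.7, 40.7]
orientation: [-179.7, 0.1, 91.4]
contact_force: [-0.0, 0.6, -0.1]
grip_width: 50.3
t 3.1 plate xy [  6.7 -51.8] z 40.7 yaw_p 89.94 F [-0.   0.6 -0.1] w 50.3 j [-12.   38.8 106.   -0.3  35.5 -13.3]
tool delta m [0.0068 0.0011 0.0007] turn units -0.01
```

View pics/b0.png

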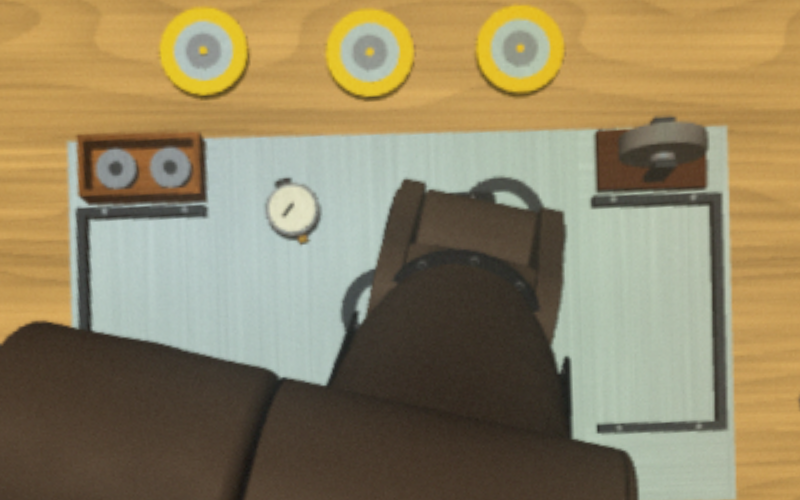

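```bash
python3 -m creep '[[0.53,[0.012,0.0005,0],0],[0.53,[0.012,0,0],0],[0.53,[0.01,0,0],0],[0.53,[0.01,0,0],0]]'; python3 -c "
from h import *
where()"; python3 -m creep '[[0.53,[0.01,0,0],0],[0.53,[0.01,0,0],0]]'; python3 -m creep '[[0.53,[0.01,0,0],0],[0.53,[0.01,0,0],0]]';python3 -c "
from h import *
where();p,d=optics.read_camera('scene');cv2.imwrite('pics/s1.png',p[:,:,::-1])"
```

```text
t: 3.65
position: [569.9, -7.9, 44.1]
orientation: [180.0, 0.2, 91.4]
contact_force: [0.4, -1.7, -0.4]
grip_width: 50.1
t 3.65 plate xy [ 8.5 -5.1] z 44.1 yaw_p 89.95 F [ 0.4 -1.7 -0.4] w 50.1 j [ -7.4  38.3 106.4  -0.3  35.3  -8.6]
t: 3.9
position: [569.3, 13.7, 44.1]
orientation: [180.0, 0.2, 91.5]
contact_force: [0.9, -2.3, -0.1]
grip_width: 51.0
t: 4.15
position: [568.8, 35.0, 44.0]
orientation: [180.0, 0.2, 91.5]
contact_force: [0.1, -1.7, -0.3]
grip_width: 50.2
t 4.15 plate xy [ 8.6 37.9] z 44.0 yaw_p 89.96 F [ 0.1 -1.7 -0.3] w 50.2 j [ -3.   38.3 106.4  -0.3  35.3  -4.3]
```

View pics/s1.png

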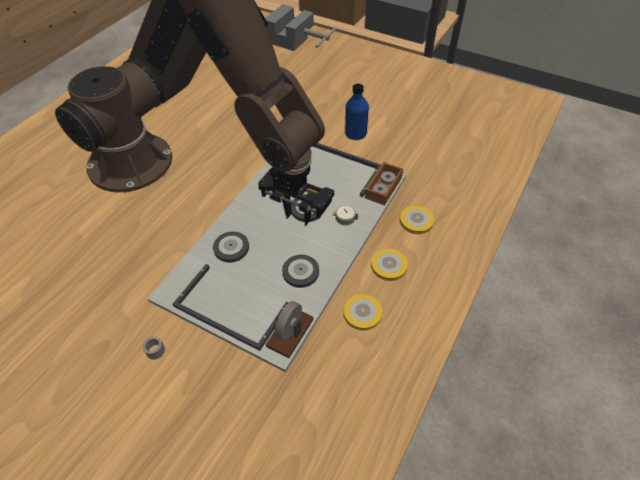

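```bash
python3 -m creep '[[0.53,[0.01,0,0.002],0],[0.53,[0.01,0,0.002],0],[0.53,[0.01,0,0.001],0]]';python3 -m creep '[[0.53,[0.01,0,0.001],0],[0.53,[0.01,0,0.001],0]]'; python3 -c "
from h import *
where();look('b2')"
```

```text
t: 4.58
position: [568.1, 67.5, 38.9]
orientation: [180.0, 0.2, 91.5]
contact_force: [0.0, -2.1, 1.5]
grip_width: 50.5
t: 4.82
position: [567.5, 88.9, 36.6]
orientation: [180.0, 0.2, 91.5]
contact_force: [-1.2, -2.3, 1.1]
grip_width: 50.5
t 4.83 plate xy [ 8.7 91.8] z 36.6 yaw_p 89.95 F [-1.2 -2.3  1.1] w 50.5 j [  2.4  39.2 105.9  -0.3  34.8   1.2]
circle plate [ -96.8 -116.9] r 44.9
circle plate [  94.7 -100.9] r 44.1
```

View pics/b2.png

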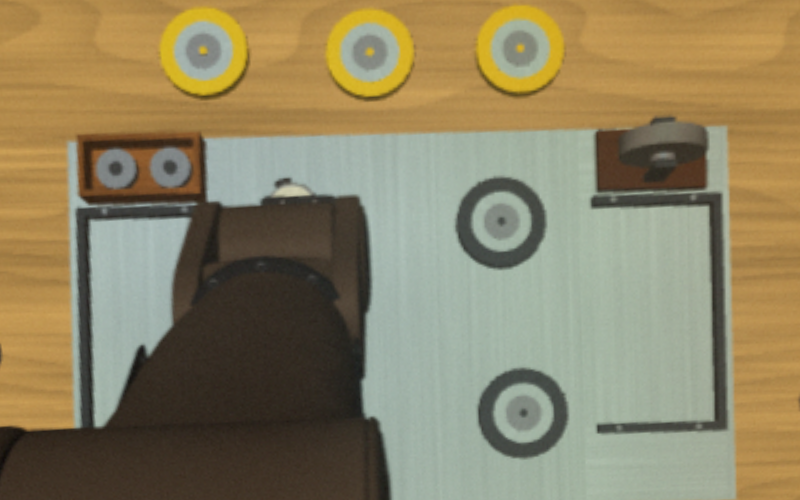

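```bash
python3 -m creep '[[0.53,[0.01,0.0045,-0.0015],0],[0.53,[0.01,0.0045,0],0],[0.53,[0.01,0.0045,0],0],[0.53,[0.01,0.0045,0],0],[0.53,[0.01,0.0045,0],0]]';python3 -m creep '[[0.53,[0.01,0.0045,0],0],[0.53,[0.01,0.0045,0],0],[0.53,[0.01,0.0045,0],0]]'; python3 -c "
from h import *
plan(56,208,40)"
```

```text
t: 5.5
position: [589.4, 143.7, 37.7]
orientation: [-179.9, 0.2, 91.5]
contact_force: [-0.7, -2.6, 1.3]
grip_width: 50.6
t: 5.88
position: [603.1, 176.3, 37.7]
orientation: [-179.9, 0.2, 91.5]
contact_force: [-1.1, -1.7, 1.3]
grip_width: 50.4
t 5.88 plate xy [ 46.5 178.2] z 37.7 yaw_p 89.98 F [-1.1 -1.7  1.3] w 50.4 j [10.3 42.1 97.8 -0.2 40.2  9. ]
tool delta m [ 0.0298  0.0095 -0.0024] turn units None
```

```bash
python3 -m creep '[[0.53,[0.01,0.0035,0],0],[0.53,[0.008,0.0025,0],0],[0.53,[0.006,0.002,0],0],[0.53,[0.003,0,0],0],[0.53,[0,0,0],0]]'; python3 -c "
from h import *
where()"; python3 -m creep '[[0.53,[-0.02,0,-0.0],0],[0.53,[-0.05,0,-0.03],0],[0.53,[-0.05,-0.03,-0.04],0],[0.53,[-0.05,-0.03,0],0],[0.53,[-0.05,0,0],0]]'; python3 -c "
from h import *
plan(94,-20,100,180);look('b3')"
```

```text
t: 6.5
position: [611.1, 206.1, 37.5]
orientation: [-180.0, 0.2, 91.5]
contact_force: [-0.4, -1.7, 0.1]
grip_width: 50.2
t 6.5 plate xy [ 55.4 207.8] z 37.5 yaw_p 90.0 F [-0.4 -1.7  0.1] w 50.2 j [12.8 43.  95.2 -0.2 41.8 11.5]
t: 7.12
position: [558.0, -17.3, 105.0]
orientation: [180.0, 0.2, 91.7]
contact_force: [1.0, 0.6, -0.0]
grip_width: 50.4
t 7.12 plate xy [ -3.6 -14.1] z 105.0 yaw_p 90.15 F [ 1.   0.6 -0. ] w 50.4 j [ -8.5  32.2 106.   -0.2  41.7 -10. ]
tool delta m [-0.0061  0.0976  0.0051] turn units -11.23
circle plate [ 54.  255.3] r 45.6
circle plate [ -96.8 -116.9] r 44.4
circle plate [  94.7 -100.9] r 44.8
```

View pics/b3.png

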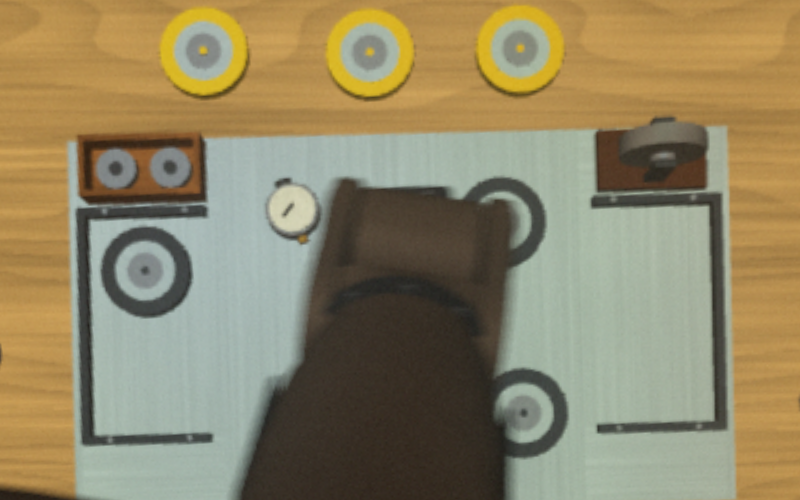

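```bash
python3 -m creep '[[0.53,[-0.03,0.055,0],0],[0.53,[-0.03,0.055,0],0],[0.53,[-0.02,0.050,0],-1.2],[0.53,[0,0,0],-1.3],[0.53,[0,0,0],-1.3]]';python3 -m creep '[[0.53,[0,0,0],-1.3],[0.53,[0,0,0],-1.3],[0.53,[0,0,0],-1.3],[0.53,[0,0,0],-1.3],[0.53,[0,0,0],-1.3]]'; python3 -c "
from h import *
plan(160,-101,40,180)"
```

```text
t: 7.8
position: [719.8, -109.4, 105.4]
orientation: [-180.0, 0.2, 122.3]
contact_force: [-0.0, 0.3, 0.2]
grip_width: 50.4
t: 8.43
position: [716.8, -117.0, 104.1]
orientation: [-179.8, -0.0, 175.7]
contact_force: [0.2, 0.6, 0.5]
grip_width: 50.3
t 8.43 plate xy [ 152.5 -117.9] z 104.1 yaw_p 174.24 F [0.2 0.6 0.5] w 50.3 j [ -14.4   43.7   80.    -0.2   56.3 -100. ]
tool delta m [-0.0058  0.0177  0.064 ] turn units -0.72
```

```bash
python3 -m creep '[[0.53,[0,0,0],-0.72],[0.53,[-0.007,0.017,0.025],0],[0.53,[0,0,0.025],0],[0.53,[0,0,0.011],0],[0.53,[0,0,0],0]]'; python3 -c "
from h import *
plan(160,-101,40,180)"
```

```text
t: 9.05
position: [721.5, -101.4, 37.1]
orientation: [-179.9, -0.2, -178.7]
contact_force: [-0.3, -0.4, 0.7]
grip_width: 50.4
t 9.05 plate xy [ 157.6 -102.5] z 37.1 yaw_p -180.23 F [-0.3 -0.4  0.7] w 50.4 j [ -13.1   48.4   81.5   -0.2   50.3 -104.3]
tool delta m [-0.0023  0.0015 -0.0029] turn units -0.03
```

```bash
python3 -m creep '[[0.53,[0.008,0.0015,-0.002],0],[0.53,[0.01,0,0],0],[0.53,[0.01,0,0],0],[0.53,[0.01,0,0],0]]'; python3 -m creep '[[0.53,[0.01,0,0],0],[0.53,[0.01,0,0],0]]';python3 -m creep '[[0.53,[0.01,0,0],0]]'; python3 -c "
from h import *
plan(55,-101,40,180)"
```

```text
t: 9.55
position: [681.9, -100.7, 41.3]
orientation: [-179.9, 0.0, -178.8]
contact_force: [0.5, 0.3, -0.6]
grip_width: 50.4
t: 9.8
position: [660.4, -101.3, 41.8]
orientation: [-179.9, 0.0, -178.8]
contact_force: [1.0, -0.1, -0.8]
grip_width: 50.3
t: 9.93
position: [649.7, -101.5, 41.8]
orientation: [-179.9, 0.0, -178.8]
contact_force: [0.3, 0.2, 0.4]
grip_width: 50.0
t 9.93 plate xy [  85.9 -100.7] z 41.8 yaw_p -180.3 F [0.3 0.2 0.4] w 50.0 j [ -14.6   43.4   93.2   -0.2   43.3 -105.7]
tool delta m [ 0.0309 -0.0004  0.0018] turn units -0.04
```

```bash
python3 -m creep '[[0.53,[0.01,0,0.001],0],[0.53,[0.01,0,0],0],[0.53,[0.01,0,0],0],[0.53,[0.005,0,0],0]]'; python3 -m creep '[[0.53,[-0.001,0,0],0],[0.53,[-0.02,0,-0.02],0],[0.53,[0,0,-0.05],0],[0.53,[0,-0.05,0],1.3],[0.53,[0,-0.04,0],1.3]]'; python3 -c "
from h import *
plan(2,-170,100,90);look('a1')"
```

```text
t: 10.42
position: [611.9, -102.4, 40.8]
orientation: [-179.9, 0.0, -178.8]
contact_force: [0.9, -0.2, 0.2]
grip_width: 50.5
t: 11.05
position: [629.3, -190.8, 113.2]
orientation: [-179.9, 0.1, 160.1]
contact_force: [0.3, -0.7, 0.8]
grip_width: 50.3
t 11.05 plate xy [  63.2 -189.4] z 113.2 yaw_p 158.61 F [ 0.3 -0.7  0.8] w 50.3 j [-22.6  38.1  91.   -0.2  50.9 -92.6]
tool delta m [ 0.0641 -0.0042  0.0132] turn units 8.58
circle plate [ 55.  255.2] r 45.8
circle plate [ -3.3 -99.3] r 45.9
```

View pics/a1.png

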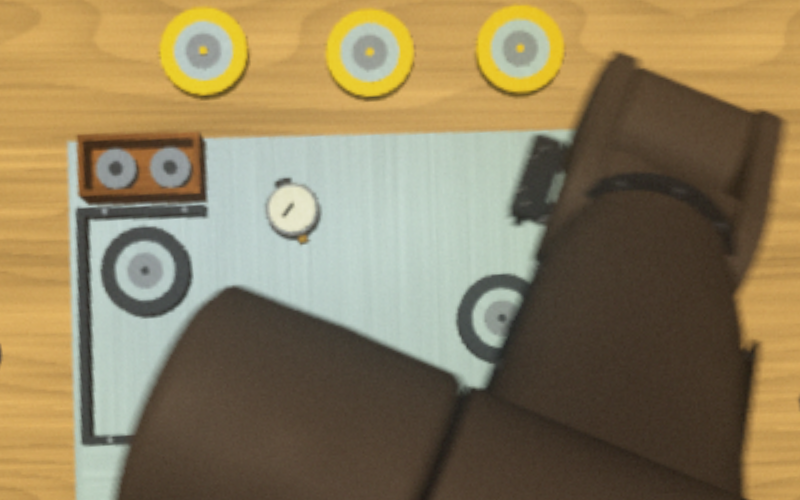

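```bash
python3 -m creep '[[0.53,[0.05,0.0,0],1.3],[0.53,[0.01,0,0],1.3],[0.53,[0,0,0],1.3],[0.53,[0,0,0],1.3],[0.53,[0,0,0],1.3]]'; python3 -m creep '[[0.53,[0,0,0],1.2],[0.53,[0,0,0],0.8],[0.53,[0,0,0],0]]'; python3 -c "
from h import *
plan(-3,-164,39,90)"
```

```text
t: 11.72
position: [572.1, -173.2, 113.2]
orientation: [-180.0, 0.2, 106.5]
contact_force: [0.4, 0.1, -0.2]
grip_width: 50.8
t: 12.1
position: [572.9, -172.8, 113.1]
orientation: [179.9, 0.2, 90.0]
contact_force: [0.4, -0.1, 0.2]
grip_width: 50.6
t 12.1 plate xy [   7.2 -170. ] z 113.1 yaw_p 88.52 F [ 0.4 -0.1  0.2] w 50.6 j [-23.   34.1 100.   -0.2  45.8 -22.9]
tool delta m [ 0.006  -0.0105  0.074 ] turn units -0.18
```

```bash
python3 -m creep '[[0.53,[0.004,-0.0105,0.03],-0.18],[0.53,[0,0,0.03],0],[0.53,[0,0,0.012],0],[0.53,[0,0,0],0]]'; python3 -c "
from h import *
plan(-3,-164,39,90)"
```

```text
t: 12.6
position: [563.5, -169.1, 40.1]
orientation: [179.8, 0.3, 92.2]
contact_force: [0.4, -0.3, -0.2]
grip_width: 50.5
t 12.6 plate xy [  -2.1 -166. ] z 40.1 yaw_p 90.66 F [ 0.4 -0.3 -0.2] w 50.5 j [-23.1  39.6 104.   -0.3  36.2 -25. ]
tool delta m [ 0.002  -0.0009  0.0011] turn units 0.08
```

```bash
python3 -m creep '[[0.53,[0.01,0,0.0],0.08],[0.53,[0.01,0,0],0],[0.53,[0.01,0,0.0005],0],[0.53,[0.012,0,0.0005],0],[0.53,[0.012,0,0],0]]'; python3 -m creep '[[0.53,[0.012,0,0],0],[0.53,[0.012,0,0],0],[0.53,[0.012,0,0],0],[0.53,[0.012,0,0],0],[0.53,[0.012,0,0],0]]'; python3 -c "
from h import *
plan(0,92,39,90)"
```

```text
t: 13.22
position: [563.1, -112.0, 41.5]
orientation: [179.6, 0.4, 91.5]
contact_force: [0.4, -0.1, 0.6]
grip_width: 50.2
t: 13.85
position: [561.3, -47.5, 41.1]
orientation: [179.6, 0.4, 91.6]
contact_force: [0.1, -1.6, 0.5]
grip_width: 50.3
t 13.85 plate xy [ -1.  -44.4] z 41.1 yaw_p 90.06 F [ 0.1 -1.6  0.5] w 50.3 j [-11.4  38.1 107.7  -0.5  33.7 -12.6]
tool delta m [0.1364 0.0012 0.0012] turn units 0.01
```

```bash
python3 -m creep '[[0.53,[0.012,0,0],0],[0.53,[0.012,0,0],0],[0.53,[0.012,0,0],0],[0.53,[0.012,0,0],0],[0.53,[0.012,0,0],0]]'; python3 -m creep '[[0.53,[0.012,0,0],0],[0.53,[0.012,0,0],0],[0.53,[0.012,0,0],0],[0.53,[0.012,0,0],0]]'; python3 -c "
from h import *
plan(-52,208,39,90)"
```

```text
t: 14.48
position: [559.5, 16.8, 40.7]
orientation: [179.6, 0.4, 91.6]
contact_force: [0.1, -1.2, -0.0]
grip_width: 50.7
t: 14.98
position: [558.1, 68.2, 40.4]
orientation: [179.6, 0.4, 91.6]
contact_force: [-0.2, -0.5, 0.7]
grip_width: 50.4
t 14.97 plate xy [-1.2 71.3] z 40.4 yaw_p 90.06 F [-0.2 -0.5  0.7] w 50.4 j [  0.4  38.2 107.8  -0.7  33.6  -0.6]
tool delta m [ 0.1367 -0.0506  0.0001] turn units 0.01
```

```bash
python3 -m creep '[[0.53,[0.011,0,0],0],[0.53,[0.011,0,0],0],[0.53,[0.01,-0.0045,0],0],[0.53,[0.01,-0.0045,0],0],[0.53,[0.01,-0.0045,0],0]]'; python3 -m creep '[[0.53,[0.01,-0.0045,0],0],[0.53,[0.01,-0.0045,0],0],[0.53,[0.01,-0.0045,0],0],[0.53,[0.01,-0.0045,0],0]]'; python3 -c "
from h import *
plan(-52,208,39,90)"
```

```text
t: 15.6
position: [542.3, 123.5, 39.8]
orientation: [179.6, 0.4, 91.6]
contact_force: [0.0, -0.9, 0.1]
grip_width: 50.9
t: 16.1
position: [521.6, 165.7, 39.5]
orientation: [179.6, 0.4, 91.6]
contact_force: [0.3, -0.6, 1.1]
grip_width: 49.9
t 16.1 plate xy [-35.1 169.8] z 39.5 yaw_p 90.06 F [ 0.3 -0.6  1.1] w 49.9 j [ 10.9  37.5 110.   -0.8  32.2  10.1]
tool delta m [ 0.0382 -0.0168  0.0001] turn units 0.01
```

```bash
python3 -m creep '[[0.53,[0.01,-0.0045,0],0],[0.53,[0.01,-0.0045,0],0],[0.53,[0.008,-0.0035,0],0],[0.53,[0.005,-0.002,0],0],[0.53,[0.003,0,0],0]]'; python3 -c "
from h import *
where()"; python3 -m creep '[[0.53,[-0.02,0,0],0],[0.53,[-0.05,0.02,-0.03],0],[0.53,[-0.06,0.02,-0.04],0],[0.53,[-0.06,0,0],0],[0.53,[-0.06,0,0],0]]'; python3 -c "
from h import *
plan(-155,-117,39,0);look('a3')"
```

```text
t: 16.73
position: [504.6, 204.3, 39.1]
orientation: [179.6, 0.4, 91.6]
contact_force: [-0.5, -1.7, -0.4]
grip_width: 50.8
t 16.73 plate xy [-51.1 208.8] z 39.1 yaw_p 90.11 F [-0.5 -1.7 -0.4] w 50.8 j [ 15.3  37.4 110.3  -0.9  31.9  14.5]
t: 17.35
position: [549.0, -42.4, 106.5]
orientation: [179.6, 0.4, 91.9]
contact_force: [0.6, 0.7, 0.2]
grip_width: 50.3
t 17.35 plate xy [-13.2 -39. ] z 106.5 yaw_p 90.39 F [0.6 0.7 0.2] w 50.3 j [-11.1  31.5 107.3  -0.5  40.7 -12.6]
tool delta m [-0.0765 -0.1428  0.0671] turn units 11.3
circle plate [ 53.  256.3] r 45.5
circle plate [-48.  255.9] r 48.4
circle plate [ -95.9 -119.9] r 41.9
```

View pics/a3.png

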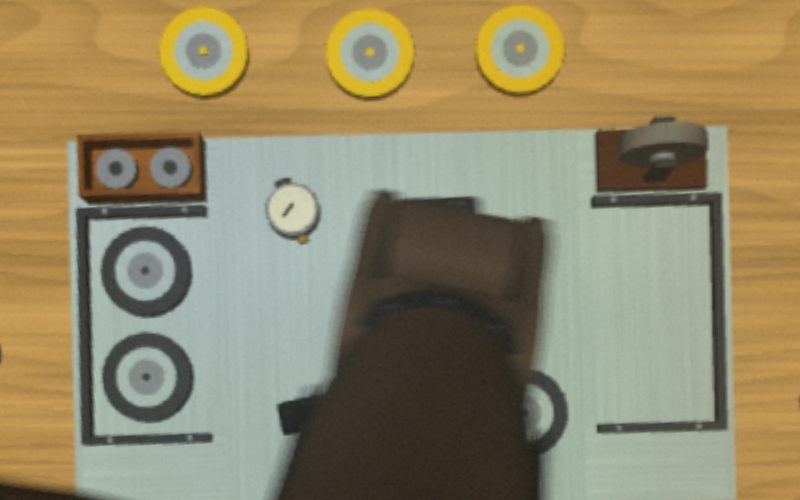

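```bash
python3 -m creep '[[0.53,[-0.015,-0.055,0],0],[0.53,[-0.010,-0.055,0],0],[0.53,[0,0,0],-1.2],[0.53,[0,0,0],-1.2],[0.53,[0,0,0],-1.2]]';  python3 -m creep '[[0.53,[0,0,0],-1.2],[0.53,[0,0,0],0]]';python3 -c "
from h import *
plan(-136,-69,40,129)"
```

```text
t: 18.02
position: [434.1, -84.9, 105.9]
orientation: [179.8, 0.7, 120.7]
contact_force: [-0.0, 0.3, 0.6]
grip_width: 50.3
t: 18.27
position: [433.2, -86.6, 105.9]
orientation: [180.0, 0.7, 130.5]
contact_force: [-1.3, 0.9, 0.4]
grip_width: 50.4
t 18.27 plate xy [-130.2  -80.1] z 105.9 yaw_p 128.97 F [-1.3  0.9  0.4] w 50.4 j [-19.7  25.1 122.3  -0.6  32.  -59.6]
tool delta m [0.0131 0.0024 0.0657] turn units -0.0
```

```bash
python3 -m creep '[[0.53,[0.013,0.0025,0],0],[0.53,[0.002,0,0.03],0],[0.53,[0,0,0.025],0],[0.53,[0,0,0.01],0],[0.53,[0,0,0],0]]'; python3 -c "
from h import *
plan(-136,-69,40,129);look('c1')"
```

```text
t: 18.9
position: [423.9, -72.6, 39.9]
orientation: [179.9, 0.8, 129.6]
contact_force: [-1.0, -0.6, 1.0]
grip_width: 50.8
t 18.9 plate xy [-139.1  -65.9] z 39.9 yaw_p 128.12 F [-1.  -0.6  1. ] w 50.8 j [-18.3  32.5 126.5  -1.   20.4 -57. ]
tool delta m [-0.0043  0.0005 -0.    ] turn units -0.11
circle plate [ 55.  255.2] r 46.0
circle plate [-53.  257.1] r 46.0
```

View pics/c1.png

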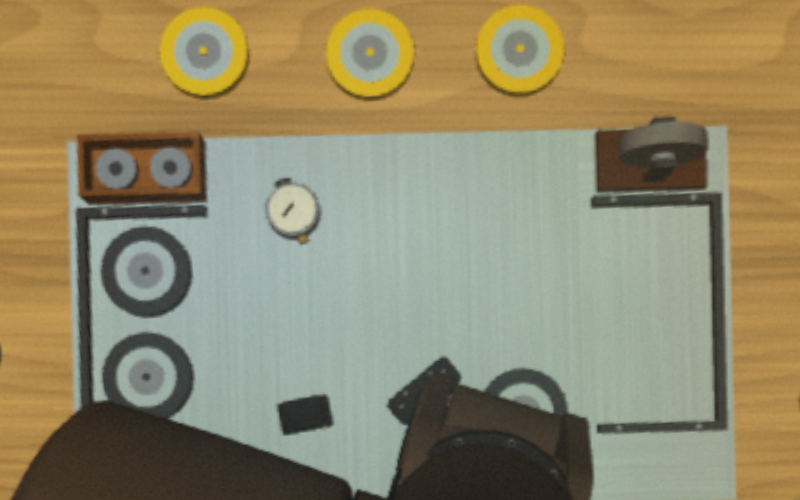

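```bash
python3 -m creep '[[0.53,[-0.01,0,0],-0.1],[0.53,[-0.01,0,0],0],[0.53,[-0.01,0,0],0],[0.53,[-0.01,0,0],0]]';  python3 -m creep '[[0.53,[-0.01,0,0],0],[0.53,[-0.01,0,0],0]]';python3 -m creep '[[0.53,[-0.01,0,0],0]]'; python3 -c "
from h import *
plan(-15,-218,40,129)"
```

```text
t: 19.45
position: [452.2, -105.4, 42.8]
orientation: [179.8, 0.9, 130.4]
contact_force: [-0.1, 0.3, -0.0]
grip_width: 50.4
t: 19.7
position: [466.1, -121.9, 43.1]
orientation: [179.8, 0.9, 130.4]
contact_force: [-0.1, 0.1, -0.4]
grip_width: 50.5
t: 19.82
position: [473.0, -130.1, 43.3]
orientation: [179.8, 0.9, 130.4]
contact_force: [-0.0, -0.5, -0.0]
grip_width: 50.4
t 19.82 plate xy [ -91.5 -124.7] z 43.3 yaw_p 128.92 F [-0.  -0.5 -0. ] w 50.4 j [-23.   34.4 118.2  -0.6  26.5 -62.8]
tool delta m [-0.1206  0.0008  0.0052] turn units -0.01
```

```bash
python3 -m creep '[[0.53,[-0.01,0,0],0],[0.53,[-0.01,0,0.001],0]]';  python3 -c "
from h import *
plan(-15,-218,40,129);look('c2')"; python3 -m creep '[[0.53,[-0.01,0,0],0],[0.53,[-0.01,0,0.001],0]]'; python3 -m creep '[[0.53,[-0.01,0,0],0]]'; python3 -c "
from h import *
plan(-15,-218,40,129);p,d=optics.read_camera('scene');cv2.imwrite('pics/c2s.png',p[:,:,::-1])"
```

```text
t: 20.08
position: [486.9, -146.4, 42.6]
orientation: [179.8, 0.9, 130.4]
contact_force: [-0.2, 1.2, 0.9]
grip_width: 50.5
t 20.07 plate xy [ -78.  -141.3] z 42.6 yaw_p 128.92 F [-0.2  1.2  0.9] w 50.5 j [-24.1  35.3 115.7  -0.6  28.1 -64. ]
tool delta m [-0.0992  0.0008  0.0042] turn units -0.01
circle plate [ 54.  256.3] r 44.9
circle plate [-50. 258.] r 44.0
t: 20.38
position: [501.3, -163.2, 41.8]
orientation: [179.8, 0.9, 130.4]
contact_force: [-0.4, 0.7, -0.6]
grip_width: 50.3
t: 20.5
position: [508.2, -171.3, 41.8]
orientation: [179.8, 0.9, 130.4]
contact_force: [-0.5, 0.7, 0.7]
grip_width: 50.5
t 20.5 plate xy [ -57.4 -166.7] z 41.8 yaw_p 128.92 F [-0.5  0.7  0.7] w 50.5 j [-25.6  36.6 111.8  -0.5  30.6 -65.6]
tool delta m [-0.0665  0.0008  0.0029] turn units -0.01
```

View pics/c2s.png

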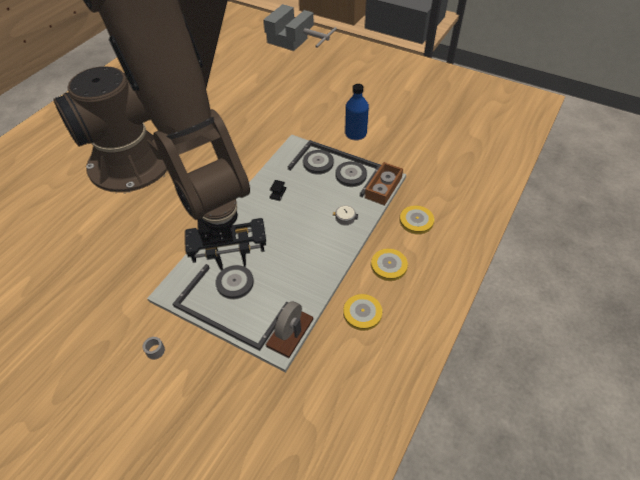

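```bash
for i in 1; do python3 -m creep '[[0.53,[-0.006,0,0],0]]'; python3 -m creep '[[0.53,[-0.006,0,0],0]]'; python3 -m creep '[[0.53,[-0.006,0,0],0]]';python3 -m creep '[[0.53,[-0.006,0,0],0]]'; python3 -m creep '[[0.53,[0,0,0],0]]';python3 -m creep '[[0.53,[0.006,0,0],0]]'; python3 -m creep '[[0.53,[0.006,0,0],0]]'; python3 -m creep '[[0.53,[0.006,0,0],0]]'; done | grep -E "pos|force"; python3 -c "
from h import *
st=where(); print(st['moment'],st['joint_efforts'])"
```

```text
position: [513.1, -177.0, 42.0]
contact_force: [-0.7, 0.6, 0.1]
position: [517.2, -181.8, 42.2]
contact_force: [-0.7, 0.4, -0.2]
position: [521.3, -186.6, 42.3]
contact_force: [-1.1, -0.1, -0.1]
position: [525.4, -191.4, 42.3]
contact_force: [0.1, 0.7, -0.1]
position: [525.8, -191.8, 42.4]
contact_force: [-0.3, -0.4, -0.7]
position: [521.9, -187.2, 42.2]
contact_force: [-0.5, -0.0, 0.4]
position: [517.5, -182.2, 42.1]
contact_force: [0.4, 0.7, 0.4]
position: [513.2, -177.1, 42.0]
contact_force: [0.2, -0.1, -0.2]
t 21.55 plate xy [ -52.6 -172.6] z 42.0 yaw_p 128.9 F [ 0.2 -0.1 -0.2] w 50.7 j [-25.9  36.9 110.9  -0.5  31.1 -65.9]
[-0.1  0.   0. ] [ -0.4 -58.4 -14.2  -0.    0.2  -0.1]
```

C drags only ~0.6 N, A ~0.8 N, while B read ~2 N when pushed the same way. So I suspect B is the rough blank. I'll pull B back out of its bay and feel it on the way.

```bash
python3 -m creep '[[0.53,[0.01,0,-0.03],0],[0.74,[0.02,0,-0.04],1.2],[0.74,[0.02,0,0],1.2],[0.74,[0.02,0,0],1.2],[0.74,[0,0,0],1.2]]'; python3 -c "
from h import *
plan(54,297,110,90);look('c3')"
```

```text
t: 22.18
position: [472.4, -113.8, 113.2]
orientation: [179.2, 0.6, 90.9]
contact_force: [-0.3, -0.9, 0.0]
grip_width: 70.3
t 22.18 plate xy [ -91.7 -108.3] z 113.2 yaw_p 89.4 F [-0.3 -0.9  0. ] w 70.3 j [-21.2  26.8 116.2  -0.5  36.  -21.7]
tool delta m [0.4068 0.1414 0.0006] turn units -0.08
circle plate [ 54.  256.3] r 44.9
circle plate [-50.9 259. ] r 43.6
circle plate [  -9.6 -224.2] r 43.8
```

View pics/c3.png

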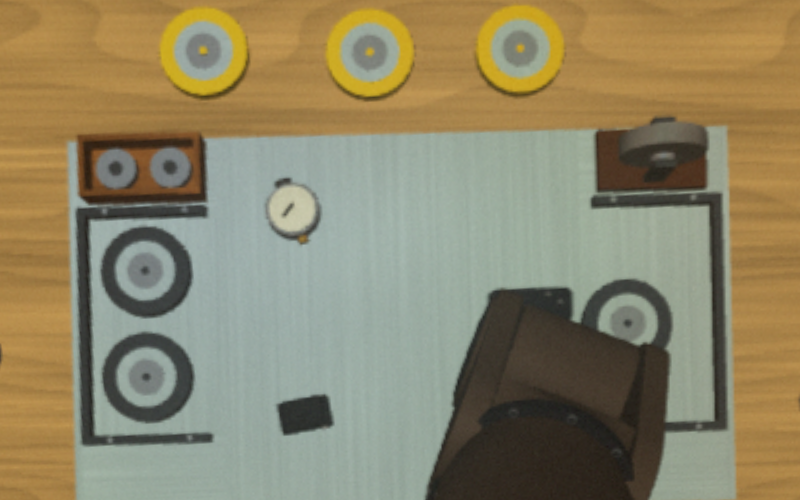

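```bash
python3 -m creep '[[0.74,[0.054,0.019,0],0],[0.74,[0.054,0.019,0],0],[0.74,[0.054,0.019,0],0],[0.74,[0.054,0.019,0],0],[0.74,[0.054,0.019,0],0]]'; python3 -c "
from h import *
plan(54,297,110,90)"
```

```text
t: 22.85
position: [566.8, 161.5, 111.8]
orientation: [179.1, 0.7, 90.8]
contact_force: [0.8, -1.0, 1.2]
grip_width: 70.6
t 22.85 plate xy [  9.9 164.4] z 111.8 yaw_p 89.29 F [ 0.8 -1.   1.2] w 70.6 j [  9.8  33.4 101.7  -1.2  44.1   9.9]
tool delta m [0.1332 0.0424 0.0008] turn units -0.09
```

```bash
python3 -m creep '[[0.74,[0.05,0.016,0],-0.1],[0.74,[0.05,0.016,0],0],[0.74,[0.028,0.01,0],0],[0.74,[0,0,0],0]]'; python3 -c "
from h import *
plan(54,297,60,90)"
```

```text
t: 23.35
position: [605.4, 298.9, 109.8]
orientation: [179.2, 0.7, 92.6]
contact_force: [0.4, -0.1, 0.8]
grip_width: 70.5
t 23.35 plate xy [ 52.1 300.8] z 109.8 yaw_p 91.08 F [ 0.4 -0.1  0.8] w 70.5 j [21.  39.4 88.6 -1.2 51.4 19.2]
tool delta m [-0.0032  0.0011  0.0498] turn units 0.13
```

```bash
python3 -m creep '[[0.74,[-0.003,0.001,0.02],0.13],[0.74,[0,0,0.02],0],[0.74,[0,0,0.005],0],[0.74,[0,0,0],0]]'; python3 -c "
from h import *
plan(54,297,39,90)"
```

```text
t: 23.85
position: [606.0, 291.0, 60.6]
orientation: [179.3, 0.8, 91.4]
contact_force: [-0.4, -0.1, -0.2]
grip_width: 70.4
t 23.85 plate xy [ 52.5 292.9] z 60.6 yaw_p 89.94 F [-0.4 -0.1 -0.2] w 70.4 j [20.4 42.8 90.6 -1.3 46.2 19.8]
tool delta m [0.0044 0.0013 0.0216] turn units -0.01
```

```bash
python3 -m creep '[[0.74,[0.0045,0.0015,0],0],[0.74,[0.002,0,0.01],0],[0.74,[0.002,0,0.009],0],[0.74,[0,0,0.002],0],[0.74,[0,0,0],0]]' 30; python3 -c "
from h import *
plan(54,297,39,90)"
```

```text
t: 24.48
position: [608.0, 299.6, 39.0]
orientation: [179.3, 0.7, 91.4]
contact_force: [-0.1, -0.4, 0.1]
grip_width: 70.6
t 24.48 plate xy [ 54.7 301.4] z 39.0 yaw_p 89.93 F [-0.1 -0.4  0.1] w 70.6 j [21.  44.8 90.3 -1.4 44.5 20.5]
tool delta m [-0.0044 -0.0007  0.0001] turn units -0.01
```

```bash
(python3 -m creep '[[0.74,[-0.006,0,0],0]]'; python3 -m creep '[[0.74,[-0.006,0,0],0]]'; python3 -m creep '[[0.74,[-0.006,0,0],0]]';python3 -m creep '[[0.74,[-0.006,0,0],0]]'; python3 -m creep '[[0.74,[-0.006,0,0],0]]';python3 -m creep '[[0.74,[-0.006,0,0],0]]';python3 -m creep '[[0.74,[-0.006,0,0],0]]') | grep -E "pos|force|width"; python3 -c "
from h import *
st=where(); look('bp1')"
```

```text
position: [608.1, 293.7, 39.2]
contact_force: [0.2, -0.0, 0.1]
grip_width: 70.3
position: [608.4, 287.4, 39.4]
contact_force: [-0.1, 2.3, -0.5]
grip_width: 70.2
position: [608.5, 281.0, 39.6]
contact_force: [0.1, 2.0, -0.9]
grip_width: 70.5
position: [608.7, 274.5, 39.7]
contact_force: [0.2, 2.2, -1.0]
grip_width: 70.5
position: [608.8, 268.0, 39.9]
contact_force: [-0.5, 1.6, -1.9]
grip_width: 70.4
position: [609.0, 261.5, 40.0]
contact_force: [-0.3, 1.5, -1.2]
grip_width: 70.4
position: [609.2, 255.0, 40.0]
contact_force: [-0.1, 1.6, -1.5]
grip_width: 70.2
t 25.35 plate xy [ 54.7 256.8] z 40.0 yaw_p 89.92 F [-0.1  1.6 -1.5] w 70.2 j [17.3 43.6 93.1 -1.3 42.7 16.9]
circle plate [ -11.6 -224.2] r 46.0
circle plate [ 53.1 221.3] r 46.2
circle plate [-53.  257.1] r 45.2
```

```bash
g(){ python3 -c "
from h import *
st=ctrl.get_state();print(st['position'],st['contact_force'],st['joint_efforts'][0],st['moment'])"; }
python3 -m creep '[[0.74,[-0.006,0,0],0]]' >/dev/null;g; python3 -m creep '[[0.74,[-0.006,0,0],0]]'>/dev/null;g; python3 -m creep '[[0.74,[-0.006,0,0],0]]'>/dev/null;g; python3 -m creep '[[0.74,[0,0,0],0]]'>/dev/null;g;python3 -m creep '[[0.74,[0.006,0,0],0]]'>/dev/null;g; python3 -m creep '[[0.74,[0.006,0,0],0]]'>/dev/null;g; python3 -m creep '[[0.74,[-0.006,0,0],0]]'>/dev/null;g;python3 -m creep '[[0.74,[-0.006,0,0],0]]'>/dev/null;g;python3 -m creep '[[0.74,[-0.006,0,0],0]]'>/dev/null;g;python3 -m creep '[[0.74,[-0.006,0,0],0]]'>/dev/null;g
```

```text
[609.4 248.3  40.2] [-0.   2.4 -1.2] -0.3555877134203911 [0.3 0.  0. ]
[609.5 241.9  40.2] [-0.2  1.9 -1.5] -0.4317114036530256 [0.2 0.1 0. ]
[609.6 235.5  40.3] [-0.1  2.7 -2.1] -0.3985415305942297 [0.3 0.1 0. ]
[609.8 234.8  40.3] [-0.3  0.7 -0.2] -0.3599135298281908 [-0.1  0.1  0. ]
[609.7 240.6  40.4] [ 0.4 -0.4  0. ] -1.154782734811306 [-0.1  0.1  0. ]
[609.6 247.1  40.4] [ 0.  -0.   0.2] -0.9597767516970634 [-0.1  0.  -0. ]
[609.7 241.9  40.5] [ 0.4 -0.3  0.1] 1.2044884264469147 [-0.1  0.1 -0. ]
[609.7 235.7  40.5] [ 0.6 -0.4  0.8] 0.9936253353953362 [-0.   0.1  0. ]
[609.9 229.3  40.6] [ 0.8  2.7 -0.9] -0.3617494460195303 [0.3 0.  0. ]
[610.  222.8  40.6] [ 0.8  2.3 -1.6] -0.3485526144504547 [0.3 0.1 0.1]
```

```bash
python3 -m creep '[[0.74,[-0.01,-0.006,0],0],[0.74,[-0.01,-0.006,0],0],[0.74,[-0.01,-0.006,0],0],[0.74,[-0.01,-0.006,0],0],[0.74,[-0.01,-0.006,0],0]]'; python3 -c "
from h import *
where(); look('bp2')"
```

```text
t: 27.28
position: [579.5, 168.2, 40.9]
orientation: [179.2, 0.7, 91.4]
contact_force: [0.8, 1.4, -1.0]
grip_width: 70.6
t 27.27 plate xy [ 22.8 170.7] z 40.9 yaw_p 89.92 F [ 0.8  1.4 -1. ] w 70.6 j [ 10.3  40.2 101.9  -1.4  37.1   9.9]
circle plate [ -11.5 -223.2] r 45.2
circle plate [ 21.8 134.1] r 44.6
```

View pics/bp2.png

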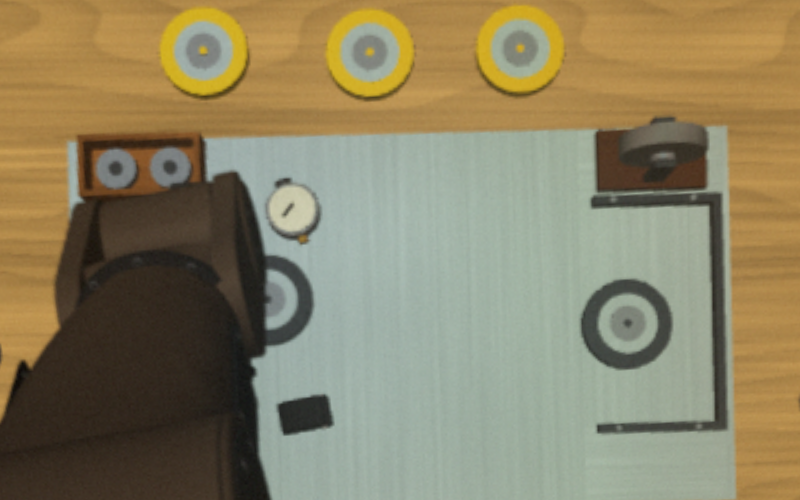

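```bash
python3 -m creep '[[0.74,[-0.01,-0.005,0],0],[0.74,[-0.01,-0.005,0],0],[0.74,[-0.012,0,0],0],[0.74,[-0.012,0,0],0],[0.74,[-0.012,0,0],0]]'; python3 -m creep '[[0.74,[-0.012,0.006,0],0],[0.74,[-0.012,0.006,0],0],[0.74,[-0.012,0.006,0],0],[0.74,[-0.012,0.006,0],0],[0.74,[-0.012,0.006,0],0]]';python3 -c "
from h import *
where(); look('bp3')"
```

```text
t: 27.95
position: [569.2, 107.5, 41.3]
orientation: [179.3, 0.7, 91.4]
contact_force: [-0.6, 1.8, -1.0]
grip_width: 70.5
t: 28.58
position: [602.7, 43.6, 42.4]
orientation: [179.3, 0.7, 91.4]
contact_force: [-1.0, 1.6, -0.4]
grip_width: 70.5
t 28.57 plate xy [42.7 45.6] z 42.4 yaw_p 89.9 F [-1.   1.6 -0.4] w 70.5 j [ -1.8  40.1 101.8  -1.1  37.4  -2.3]
circle plate [ -12.5 -223.1] r 46.1
circle plate [40.7 13.5] r 47.2
circle plate [-52.1 254.1] r 48.4
```

```bash
python3 -m creep '[[0.74,[-0.012,0.0065,0.0005],0],[0.74,[-0.012,0.0065,0.0005],0],[0.74,[-0.012,0.0065,0.0005],0],[0.74,[-0.012,0.0065,0],0],[0.74,[-0.01,0.0055,0],0]]'; python3 -m creep '[[0.74,[0.01,0,0],0],[0.53,[0.02,0,-0.04],0],[0.53,[0,-0.02,-0.04],0],[0.53,[0,-0.04,0],0],[0.53,[0,-0.04,0],0]]';python3 -c "
from h import *
plan(-12,-288,110,90); look('bp4')"
```

```text
t: 29.25
position: [638.4, -18.3, 42.3]
orientation: [179.3, 0.7, 91.4]
contact_force: [-1.6, 1.8, -0.5]
grip_width: 70.6
t: 29.88
position: [536.3, 12.9, 122.3]
orientation: [179.1, 0.8, 91.4]
contact_force: [0.6, -0.6, 0.6]
grip_width: 50.4
t 29.88 plate xy [-24.5  16.6] z 122.3 yaw_p 89.92 F [ 0.6 -0.6  0.6] w 50.4 j [ -5.4  29.1 108.9  -1.   41.   -6. ]
tool delta m [-0.3044  0.0127  0.0167] turn units -0.01
circle plate [ -11.5 -222.2] r 44.6
circle plate [-53.  257.1] r 46.1
circle plate [ 76.9 -54.4] r 45.1
```

View pics/bp4.png

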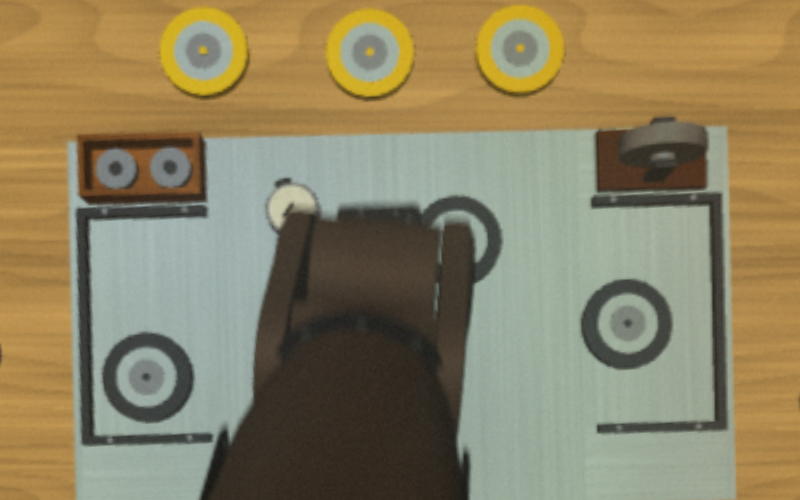

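```bash
python3 -m creep '[[0.53,[-0.055,0.003,0],0],[0.53,[-0.055,0.003,0],0],[0.53,[-0.055,0.003,0],0],[0.53,[-0.055,0.003,0],0],[0.53,[-0.055,0,0],0]]'; python3 -c "
from h import *
plan(-12,-286,110,90)"
```

```text
t: 30.55
position: [552.7, -262.4, 127.7]
orientation: [179.2, 0.8, 92.0]
contact_force: [1.1, 0.8, 0.6]
grip_width: 50.2
t 30.55 plate xy [ -15.3 -259. ] z 127.7 yaw_p 90.53 F [1.1 0.8 0.6] w 50.2 j [-31.5  33.6  98.   -0.4  47.3 -33.3]
tool delta m [-0.0267  0.0028  0.0182] turn units 0.07
```

```bash
python3 -m creep '[[0.53,[-0.022,0.003,0],0.07],[0.53,[0,0,0.03],0],[0.53,[0,0,0.03],0],[0.53,[0,0,0],0]]'; python3 -c "
from h import *
plan(-12,-287,39,90)"
```

```text
t: 31.05
position: [558.8, -287.0, 67.0]
orientation: [179.1, 0.9, 91.3]
contact_force: [0.3, -0.2, 1.6]
grip_width: 50.4
t 31.05 plate xy [  -9.8 -283.8] z 67.0 yaw_p 89.78 F [ 0.3 -0.2  1.6] w 50.4 j [-33.1  39.3  97.9  -0.4  41.6 -34.1]
tool delta m [-0.0028 -0.0026  0.028 ] turn units -0.03
```

```bash
python3 -m creep '[[0.53,[0,-0.002,0.02],0],[0.53,[0,0,0.008],0],[0.53,[0,0,0],0]]'; python3 -m creep '[[0.53,[0.01,0,0],0],[0.53,[0.01,0,0],0],[0.53,[0.01,0,0],0],[0.53,[0.01,-0.001,0],0],[0.53,[0.01,-0.001,0],0]]'; python3 -c "
from h import *
plan(-12,-144,39,90); look('cp1')"
```

```text
t: 31.42
position: [559.4, -286.1, 41.7]
orientation: [179.0, 1.0, 91.4]
contact_force: [0.2, -0.3, -0.3]
grip_width: 50.2
t: 32.05
position: [557.0, -233.1, 43.2]
orientation: [178.8, 1.1, 91.4]
contact_force: [-0.5, -1.2, 0.2]
grip_width: 50.3
t 32.05 plate xy [ -10.2 -229.8] z 43.2 yaw_p 89.9 F [-0.5 -1.2  0.2] w 50.3 j [-28.8  39.8 102.4  -0.6  36.1 -29.7]
tool delta m [ 0.0858 -0.002   0.0025] turn units -0.01
circle plate [-53.  255.1] r 44.0
circle plate [ 77.  -52.4] r 47.3
circle plate [ -12.4 -181.1] r 46.0
```

View pics/cp1.png

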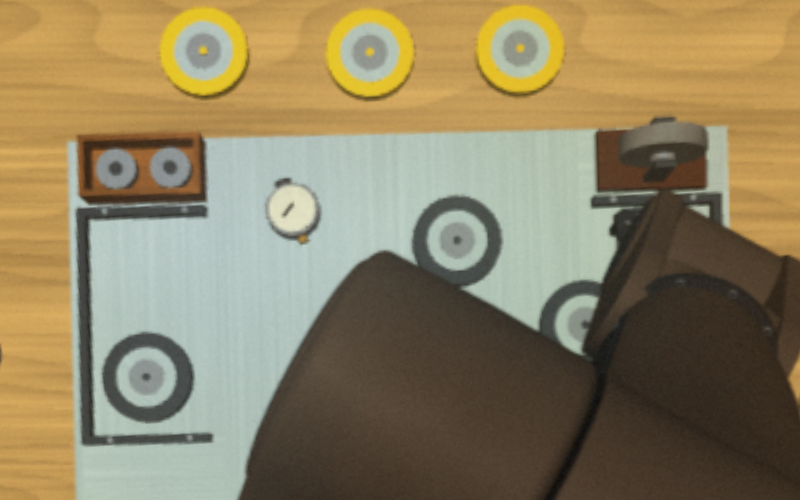

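```bash
python3 -m creep '[[0.53,[0.011,-0.003,0.001],0],[0.53,[0.011,-0.003,0.0005],0],[0.53,[0.011,-0.003,0.0005],0],[0.53,[0.011,-0.003,0],0],[0.53,[0.011,-0.0025,0],0]]'; python3 -m creep '[[0.53,[0.011,0,0],0],[0.53,[0.011,0,0],0],[0.53,[0.011,0,0],0],[0.53,[0.011,0,0],0],[0.53,[0.011,0,0],0]]'; python3 -c "
from h import *
plan(-25,-67,39,90); look('cp2')"
```

```text
t: 32.72
position: [539.8, -174.1, 39.6]
orientation: [178.8, 1.1, 91.4]
contact_force: [0.6, -0.6, 0.6]
grip_width: 50.4
t: 33.35
position: [538.3, -115.1, 38.5]
orientation: [178.8, 1.1, 91.4]
contact_force: [-0.5, -1.2, -0.0]
grip_width: 50.5
t 33.35 plate xy [ -25.8 -111.4] z 38.5 yaw_p 89.91 F [-0.5 -1.2 -0. ] w 50.5 j [-18.7  37.5 110.2  -1.2  30.7 -19. ]
tool delta m [ 0.0443  0.0007 -0.0013] turn units -0.01
circle plate [ 76.9 -55.4] r 45.4
circle plate [-26.4 -62.7] r 44.6
```

```bash
python3 -m creep '[[0.53,[0.011,0,0],0],[0.53,[0.011,0,0],0],[0.53,[0.011,0,-0.0005],0],[0.53,[0.011,0,0],0],[0.53,[0.011,0.0045,0],0]]'; python3 -m creep '[[0.53,[0.011,0.0045,0],0],[0.53,[0.011,0.0045,0],0],[0.53,[0.011,0.0045,0],0],[0.53,[0.011,0.0045,0],0],[0.53,[0.011,0.0045,0],0]]'; python3 -c "
from h import *
plan(4,92,39,90); look('cp3')"
```

```text
t: 34.02
position: [541.1, -55.5, 37.9]
orientation: [178.8, 1.1, 91.4]
contact_force: [-1.0, -0.3, 0.6]
grip_width: 50.3
t: 34.65
position: [564.0, 4.1, 37.3]
orientation: [178.8, 1.1, 91.4]
contact_force: [0.0, -1.5, 1.7]
grip_width: 50.1
t 34.65 plate xy [3.  7.2] z 37.3 yaw_p 89.92 F [ 0.  -1.5  1.7] w 50.1 j [ -5.9  38.4 108.2  -1.8  32.2  -5.8]
tool delta m [ 0.0848  0.0009 -0.0033] turn units -0.01
circle plate [-52. 257.] r 45.4
circle plate [ 77.8 -56.5] r 43.8
```

View pics/cp3.png

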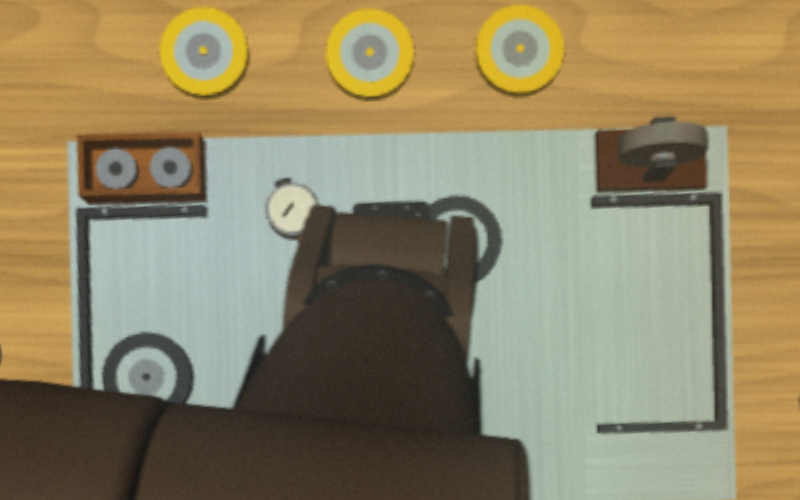

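```bash
python3 -m creep '[[0.53,[0.011,0.0005,-0.001],0],[0.53,[0.011,0.0005,-0.001],0],[0.53,[0.011,0,0],0],[0.53,[0.011,0,0],0],[0.53,[0.011,0,0],0]]'; python3 -m creep '[[0.53,[0.011,0,0],0],[0.53,[0.011,0,0],0],[0.53,[0.01,0.0045,0],0],[0.53,[0.01,0.0045,0],0],[0.53,[0.01,0.0045,0],0]]'; python3 -c "
from h import *
plan(56,208,39,90)"
```

```text
t: 35.33
position: [563.9, 63.5, 38.4]
orientation: [178.8, 1.1, 91.4]
contact_force: [-1.0, -1.0, 0.8]
grip_width: 50.2
t: 35.95
position: [576.6, 119.7, 37.6]
orientation: [178.8, 1.1, 91.4]
contact_force: [0.1, 0.0, 0.3]
grip_width: 50.3
t 35.95 plate xy [ 18.6 122.4] z 37.6 yaw_p 89.93 F [0.1 0.  0.3] w 50.3 j [  5.8  39.7 104.4  -2.1  34.9   6. ]
tool delta m [ 0.0856  0.0373 -0.0023] turn units -0.01
```

```bash
python3 -m creep '[[0.53,[0.01,0.0045,-0.001],0],[0.53,[0.01,0.0045,-0.0005],0],[0.53,[0.01,0.0045,0],0],[0.53,[0.01,0.0045,0],0],[0.53,[0.01,0.0045,0],0]]'; python3 -c "
from h import *
plan(56,208,39,90)"
```

```text
t: 36.58
position: [599.4, 173.9, 38.6]
orientation: [178.8, 1.1, 91.4]
contact_force: [0.3, -1.7, 0.5]
grip_width: 50.5
t 36.58 plate xy [ 42.9 175.9] z 38.6 yaw_p 89.92 F [ 0.3 -1.7  0.5] w 50.5 j [10.6 41.5 99.  -2.  38.5 10.8]
tool delta m [ 0.0321  0.0131 -0.0008] turn units -0.01
```

```bash
python3 -m creep '[[0.53,[0.01,0.004,0],0],[0.53,[0.009,0.0035,0],0],[0.53,[0.006,0.003,0],0],[0.53,[0.004,0.001,0],0],[0.53,[0.0,0,0],0]]'; python3 -c "
from h import *
where()"; python3 -m creep '[[0.53,[-0.02,0,0],0],[0.53,[-0.05,-0.01,-0.03],0],[0.53,[-0.06,-0.01,-0.04],0],[0.53,[-0.06,0,0],0],[0.53,[-0.04,0,0],0]]'; python3 -c "
from h import *
plan(78,12,39,90);look('cp4')"
```

```text
t: 37.2
position: [611.0, 205.9, 38.1]
orientation: [178.8, 1.1, 91.5]
contact_force: [0.3, -0.2, -0.6]
grip_width: 50.3
t 37.2 plate xy [ 55.3 207.6] z 38.1 yaw_p 89.96 F [ 0.3 -0.2 -0.6] w 50.3 j [13.3 42.8 95.8 -2.  40.5 13.3]
t: 37.83
position: [595.1, -24.2, 108.4]
orientation: [178.8, 1.2, 91.6]
contact_force: [-0.5, 0.3, 0.5]
grip_width: 50.7
t 37.83 plate xy [ 33.3 -22. ] z 108.4 yaw_p 90.1 F [-0.5  0.3  0.5] w 50.7 j [ -8.3  34.  101.3  -1.4  43.4  -8.9]
tool delta m [0.0353 0.0433 0.0696] turn units 0.01
circle plate [-52. 257.] r 45.2
circle plate [ 55.  256.2] r 45.0
```

View pics/cp4.png

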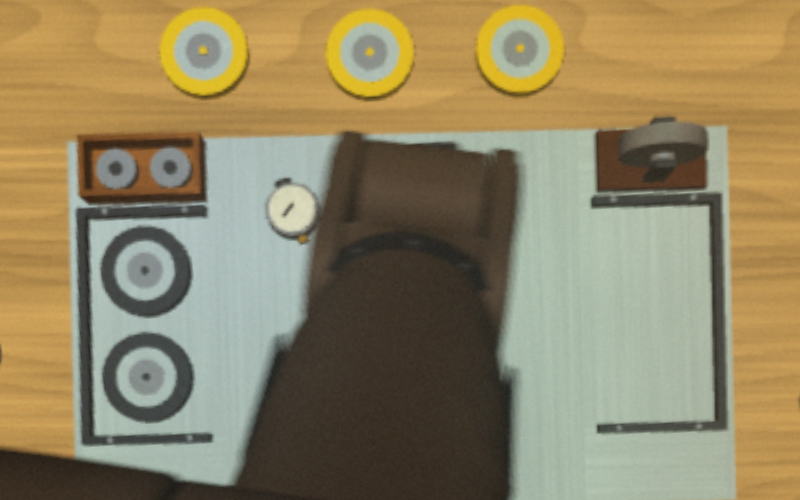

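```bash
python3 -m creep '[[0.53,[0.031,0.043,0],0],[0.53,[0,0,0.03],0],[0.53,[0,0,0.025],0],[0.53,[0,0,0.011],0],[0.53,[0,0,0],0]]'; python3 -c "
from h import *
plan(78,10,40,90);look('d1')"
```

```text
t: 38.5
position: [639.2, -4.5, 42.4]
orientation: [178.7, 1.2, 91.0]
contact_force: [-0.5, -0.3, 1.0]
grip_width: 50.5
t 38.5 plate xy [78.  -3.5] z 42.4 yaw_p 89.51 F [-0.5 -0.3  1. ] w 50.5 j [-5.9 41.9 96.9 -1.7 39.7 -5.6]
tool delta m [ 0.0135 -0.0001  0.0021] turn units -0.06
circle plate [ 54.  256.3] r 45.2
```

View pics/d1.png

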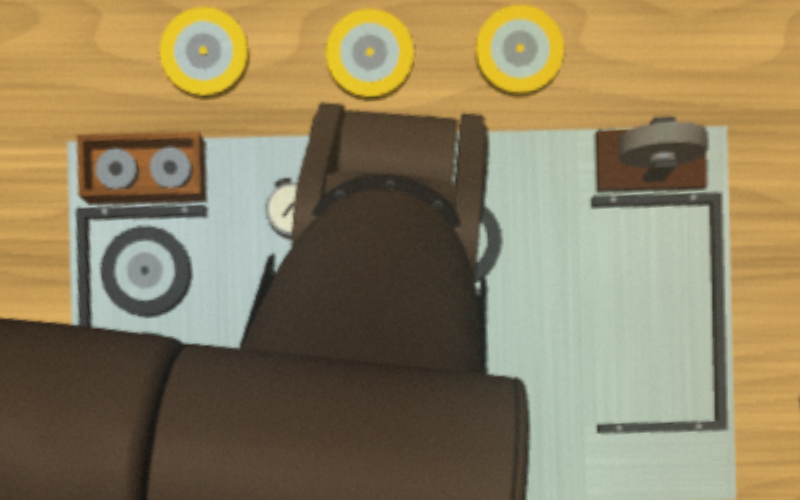

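```bash
python3 -m creep '[[0.53,[-0.008,0,0.001],0],[0.53,[-0.01,0,0.001],0],[0.53,[-0.01,-0.0045,0],0],[0.53,[-0.01,-0.0045,0],0],[0.53,[-0.01,-0.0045,0],0]]'; python3 -m creep '[[0.53,[-0.011,-0.005,0],0],[0.53,[-0.011,-0.005,0],0],[0.53,[-0.011,-0.005,0],0],[0.53,[-0.011,-0.005,0],0],[0.53,[-0.011,-0.005,0],0]]'; python3 -c "
from h import *
plan(5,-208,40,90);look('d2')"
```

```text
t: 39.17
position: [626.9, -55.8, 43.9]
orientation: [178.5, 1.2, 91.0]
contact_force: [1.7, 2.6, -0.7]
grip_width: 50.3
t: 39.8
position: [600.9, -115.3, 44.4]
orientation: [178.5, 1.2, 91.0]
contact_force: [0.8, 1.3, -1.5]
grip_width: 50.5
t 39.8 plate xy [  36.7 -113.2] z 44.4 yaw_p 89.52 F [ 0.8  1.3 -1.5] w 50.5 j [-16.7  40.1 101.3  -1.2  36.7 -16.8]
tool delta m [-0.095  -0.0311  0.0056] turn units -0.06
circle plate [ 54.  256.3] r 45.5
```

```bash
python3 -m creep '[[0.53,[-0.01,-0.004,0.001],0],[0.53,[-0.01,-0.004,0.001],0],[0.53,[-0.01,-0.004,0.001],0],[0.53,[-0.01,-0.004,0.001],0],[0.53,[-0.01,-0.004,0],0]]'; python3 -c "
from h import *
plan(5,-208,40,90);look('d3')"
```

```text
t: 40.48
position: [580.6, -169.9, 41.1]
orientation: [178.4, 1.3, 91.0]
contact_force: [0.1, 1.7, -1.4]
grip_width: 50.2
t 40.48 plate xy [  15.  -167.3] z 41.1 yaw_p 89.52 F [ 0.1  1.7 -1.4] w 50.2 j [-22.3  40.  102.5  -0.9  35.5 -22.6]
tool delta m [-0.0408 -0.0097  0.0018] turn units -0.06
circle plate [-51. 258.] r 44.6
circle plate [ 55.  255.2] r 45.4
```

View pics/d3.png

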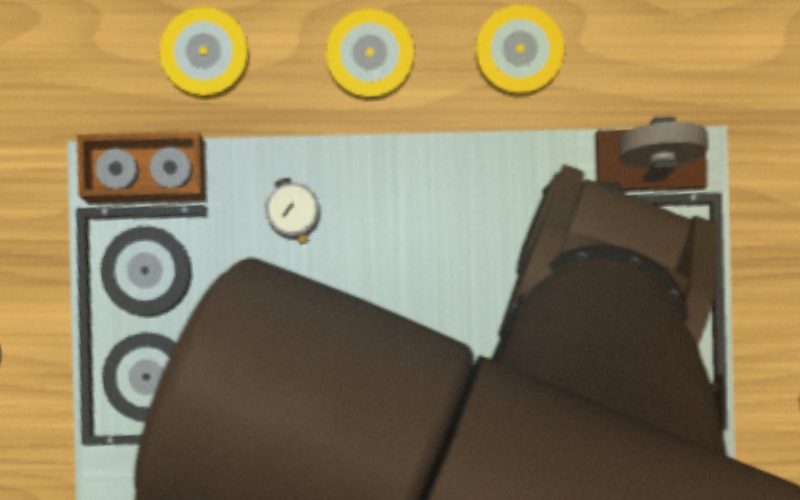

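```bash
python3 -m creep '[[0.53,[-0.01,-0.003,0.0005],0],[0.53,[-0.01,-0.003,0.0005],0],[0.53,[-0.01,-0.002,0],0],[0.53,[-0.008,-0.001,0],0],[0.53,[-0.003,0,0],0]]'; python3 -c "
from h import *
where()"; python3 -m creep '[[0.53,[0.015,0,0],0],[0.53,[0.04,0,-0.03],0],[0.53,[0.05,0,-0.04],0],[0.53,[0.06,0,0],0],[0.53,[0.05,0,0],0]]'; python3 -m creep '[[0.53,[0.05,0,0],0],[0.53,[0.02,0,-0.02],0],[0.53,[0,0,0],0]]'; python3 -c "
from h import *
where();look('d4')"
```

```text
t: 41.15
position: [570.9, -215.0, 40.5]
orientation: [178.5, 1.2, 91.0]
contact_force: [0.0, 2.6, 1.6]
grip_width: 50.3
t 41.15 plate xy [   4.2 -212.1] z 40.5 yaw_p 89.46 F [0.  2.6 1.6] w 50.3 j [-26.7  40.3 101.8  -0.7  36.  -27.1]
t: 41.78
position: [565.2, 6.8, 106.9]
orientation: [178.4, 1.3, 90.7]
contact_force: [-0.7, 0.2, -0.1]
grip_width: 50.4
t: 42.15
position: [561.7, 85.6, 125.8]
orientation: [178.4, 1.3, 91.1]
contact_force: [0.6, -0.9, -0.0]
grip_width: 50.5
t 42.15 plate xy [ 2.8 88.7] z 125.8 yaw_p 89.62 F [ 0.6 -0.9 -0. ] w 50.5 j [  2.6  30.7 104.6  -1.9  43.1   2.8]
circle plate [   2.6 -256.6] r 45.2
circle plate [ 56.  256.2] r 44.9
```

View pics/d4.png

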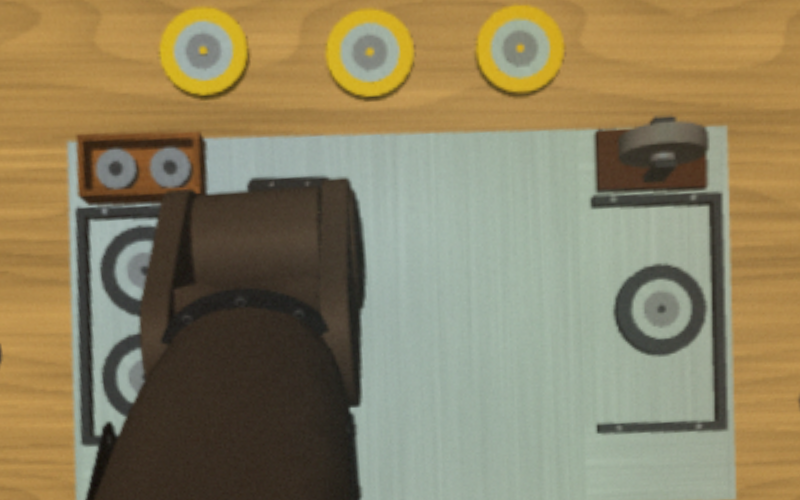

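```bash
python3 -m creep '[[0.53,[-0.06,0,0],0],[0.53,[-0.06,0,0],0],[0.53,[-0.04,0,-0.02],0],[0.53,[0,0,0],0]]'; python3 -c "
from h import *
where()
look('e1')
p,d=optics.read_camera('scene');cv2.imwrite('pics/e1s.png',p[:,:,::-1])
a=cv2.imread('pics/rect31.png');b=cv2.imread('pics/e1.png')
m=lambda i,z:i[170:250,255:330] if z else i[385:440,270:340]
t,_=optics.read_camera('top');t0=cv2.imread('pics/top0.png')[:,:,::-1]
for n,(u0,v0,u1,v1) in dict(gauge=(255,208,290,246),mount=(255,305,288,332),bottle=(75,255,140,300),spacer=(498,313,528,344)).items():
    A=t0[v0:v1,u0:u1].astype(np.float32).mean(2);B=t[v0:v1,u0:u1].astype(np.float32).mean(2)
    print(n,cv2.phaseCorrelate(A,B),abs(A-B).mean())
cv2.imwrite('pics/e1t.png',t[:,:,::-1])
"
```

```text
t: 42.7
position: [562.1, -81.2, 145.7]
orientation: [178.6, 1.3, 91.0]
contact_force: [-0.4, -0.1, -0.5]
grip_width: 50.7
t 42.7 plate xy [ -1.1 -78.1] z 145.7 yaw_p 89.55 F [-0.4 -0.1 -0.5] w 50.7 j [-14.5  29.1 103.8  -1.2  45.5 -14.7]
circle plate [ 55.  256.2] r 44.9
circle plate [-51. 258.] r 45.0
circle plate [   1.6 -256.5] r 45.1
gauge ((0.04440514829668274, 0.03188548444898487), 1.0060519321097268) 33.150627
mount ((-0.061543702123806554, 0.6468524714169366), 1.0614704695748693) 22.157127
bottle ((0.003934439487323971, 0.6754259854207305), 0.9782942554097117) 17.627808
spacer ((-0.0653868510165374, -0.0955193896951414), 0.9348893123368422) 24.79104
```

View pics/e1t.png

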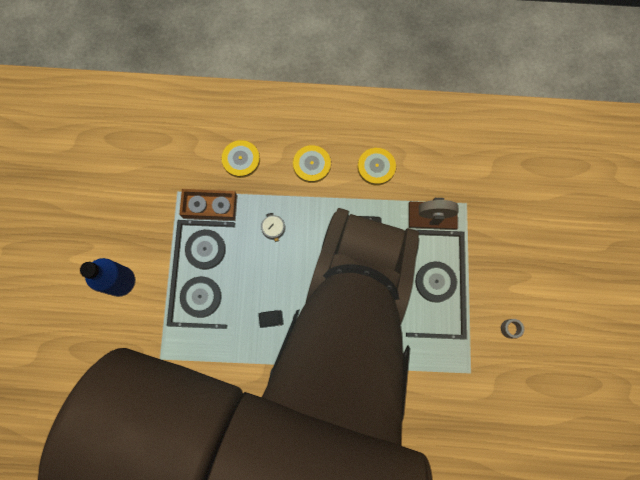

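View pics/e1s.png

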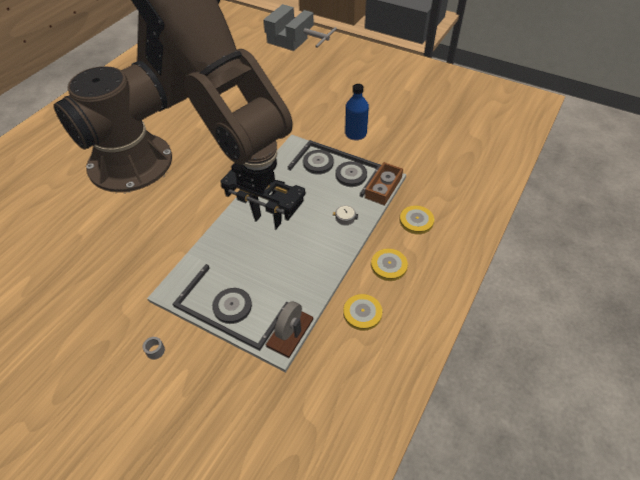

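The final views show two blanks side by side in the box bay, at pixels (205,249) and (200,297), and one alone in the wheel bay at (436,281). The bystanders shifted less than 1 px against the start picture, and the arm is clear, so I'm handing in.

```bash
python3 -c "
from workcell import ctrl
print(ctrl.job_done())"
```

```text
the job is handed in; nothing more can be done
None
```

I handed the job in at about 43 s. The blank I judged rough is alone in the wheel bay, and the other two are side by side in the box bay. The one doubtful point is the feel of the rough blank, explained below.

**How the blanks were told apart:** I pushed each one along the plate with the half-open jaws as a cradle and read the wrist force.
- **Polished:** two blanks dragged with mostly 0.3 to 1.2 N, averaging about 0.7 N.
- **Rough:** the blank that started in the middle dragged with about 2 N in both directions. The first joint's torque agreed, at about 2.2 N.
- **What disagrees:** 2 N fits neither given band (4.2 to 6.6 N rough, 0.5 to 1.0 N polished). I called that blank rough because it was clearly the heaviest of the three. I did not re-test the others or check the weights.

On its first push I took the middle blank for polished and slid it into the box bay. After feeling the other two, I pulled it back out. I then moved the polished blank that was in the wheel bay mouth across to the box bay, and pushed the rough one into the wheel bay.

**Last checks (top camera, plate coordinates):**

| Blank | Position (mm) | Bay |
|---|---|---|
| Rough | (2, -257) | wheel |
| Polished | (55, 256) | box |
| Polished | (-51, 258) | box |

- **Fit:** all three are within the 240 to 270 mm limit and looked flat; I never lifted one.
- **Bystanders:** the gauge, light mount, bottle and spacer shifted less than 1 px (about 2 mm) from the start picture, so I take them as unmoved.
- **Robot:** the arm was raised clear and touching nothing at hand-in.

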